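Tip the bearing balls from the jug into the scale pan

TASK

Weigh the bearing balls: pick up the metal measuring jug by its black grip and, keeping it upright, turn it until its spout faces the weighing pan of the scale; then, with the lip low over the pan, tip all seven balls out over the spout into it. Then set the empty jug down gently, upright, with its whole foot on the rubber mat and let go of it; do not lean on the scale, and leave the other things on the bench where they are.

Things in the scene. Friction and masses are not known exactly. Their poses are not given: they have to be found in the camera images.
- jug: open aluminium measuring jug, the only vessel with a spout and a grip; starts upright on the bench, seven balls on its floor; 0.36 to 0.45 kg with them. Outer radius 40 mm at the foot, 58 at the rim, 125 tall, 4 mm wall. Origin: centre of underside; z up its axis, spout at +x, grip at -x. The wall leans out 8 degrees: tip it 90 to 95 degrees from upright to empty it
- jug_lip (a point): middle of the spout's pouring edge, in the jug frame at (86, 0, 139) mm. The spout is an open channel 46 mm wide that rises outward from the rim; its cheeks reach 10 mm above the lip
- jug_grip (a point): centre of the black grip, in the jug frame at (-86, 0, 54) mm: solid upright bar 23 mm deep (x), 22 wide (y), 70 tall, some 26 mm clear of the wall. Pinch it across its width with 80 N or more: the jug's weight hangs 86 mm to one side. A gripper straight above meets the rim (71 mm higher): lean it back from the jug about 45 degrees, and a 90 degree tip ends 45 degrees the other way
- scale: low grey bench scale, 250 by 220 mm and 57 mm high, fixed to the bench, with a display and three keys along its -x edge (reaching x = -155 mm) and a round steel weighing pan on top. Origin: centre of the underside, pan axis at x = y = 0, z up
- pan_in (a point): centre of the inner floor of the weighing pan, 69 mm above the bench. The pan is a fixed open dish: inner radius 75 mm at the floor, 115 mm at the rim, rim 117 mm above the bench (48 mm above this point)
- mat: flat square black rubber mat, 160 by 160 mm, 4 mm thick, fixed on the bench. Origin: centre of its underside
- ball0_center (a point): centre of a steel bearing ball, 20 mm diameter, 33 g, one of seven alike
- ball1_center (a point): centre of a steel bearing ball, 20 mm diameter, 33 g, one of seven alike
- ball2_center (a point): centre of a steel bearing ball, 20 mm diameter, 33 g, one of seven alike
- ball3_center (a point): centre of a steel bearing ball, 20 mm diameter, 33 g, one of seven alike
- ball4_center (a point): centre of a steel bearing ball, 20 mm diameter, 33 g, one of seven alike
- ball5_center (a point): centre of a steel bearing ball, 20 mm diameter, 33 g, one of seven alike
- ball6_center (a point): centre of a steel bearing ball, 20 mm diameter, 33 g, one of seven alike
- spanner: bystander: combination spanner lying flat, 190 mm long along its x, 8 mm thick. Origin: centre of underside
- piston: bystander: upright aluminium engine piston, 80 mm diameter, 71 mm tall. Origin: centre of underside
- tin: bystander: open round tin without spout or grip, rim radius 45 mm, 115 mm tall. Origin: centre of underside
- flask: bystander: closed grey plastic bottle, 68 mm diameter, 170 mm tall. Origin: centre of underside
- conrod: bystander: steel connecting rod lying flat, 177 mm long along its x (from -77 to 100 mm), big end 60 mm wide, 20 mm thick. Origin: underside, mid-shank
- carton: bystander: small cardboard box 70 (x) by 110 (y) by 50 mm tall. Origin: centre of underside
Things that resemble listed ones, but are neither listed nor needed, are in the scene too. There is more than one size of the mat; the job needs the larger.

How it is judged:
On the way, in this order (a step that is already met when the one before it is completed fails the run):
1. the jug is off the bench and upright (within 17 degrees) with its spout facing the pan: the pan's centre ahead of the spout side and within 60 mm of the jug's spout line (height (world z) of jug above 0.015 m and angle between jug's own z axis and vertical below 0.3 rad and x of pan_in in the frame of jug above 0.05 m and y of pan_in in the frame of jug between -0.06 and 0.06 m), for 0.1 s.
2. the jug is tipped spout-down (spout direction 35 degrees or more below level) with the lip over the pan, within 105 mm of its centre and no more than 140 mm above its floor (angle between jug's own x axis and vertical above 2.18 rad and horizontal distance between jug_lip and pan_in below 0.105 m and z of jug_lip in the frame of pan_in below 0.14 m), for 0.1 s.
3. all seven balls lie in the weighing pan (horizontal distance between each of ball0_center, ball1_center, ball2_center, ball3_center, ball4_center, ball5_center, ball6_center and pan_in below 0.112 m and z of ball0_center in the frame of pan_in between 0 and 0.045 m and z of ball1_center in the frame of pan_in between 0 and 0.045 m and z of ball2_center in the frame of pan_in between 0 and 0.045 m and z of ball3_center in the frame of pan_in between 0 and 0.045 m and z of ball4_center in the frame of pan_in between 0 and 0.045 m and z of ball5_center in the frame of pan_in between 0 and 0.045 m and z of ball6_center in the frame of pan_in between 0 and 0.045 m), for 0.2 s.
At the end, for the whole second after the job is handed in: all seven balls lie in the weighing pan (centres within 112 mm of the pan's axis and 0 to 45 mm above its floor), and the jug stands released and at rest, upright within 4.5 degrees, its whole foot on the mat (foot's centre within 42 mm of the mat's centre along each of its sides) (all of step 3 and angle between jug's own z axis and vertical below 0.08 rad and x of jug in the frame of mat between -0.042 and 0.042 m and y of jug in the frame of mat between -0.042 and 0.042 m and height (world z) of jug between 0.001 and 0.008 m and linear speed of jug below 0.02 m/s and contact force between the fingers and jug below 0.1 N); the robot touches nothing.
It fails at once if the scale is leaned on: the jug or the robot presses it with more than 25 N (contact force between any of jug, the arm, the fingers and scale above 25 N).
It fails at once if the jug is banged or dropped on the mat: it comes down on it faster than 0.3 m/s or presses it with more than 60 N (contact force between jug and mat above 60 N or (horizontal distance between jug and mat below 0.1 m and height (world z) of jug below 0.014 m and linear speed of jug above 0.3 m/s)).
It fails at once if a bystander is shoved more than 30 mm or tipped over (distance of any of spanner, piston, tin, flask, conrod, carton from where it was at the start of the episode above 0.03 m or angle between any of spanner, piston, tin, flask, conrod, carton's own z axis and vertical above 0.4 rad).
It also fails if it takes over 64 s, if anything falls off the work surface, if the arm or the gripper's body presses on something with over 40 N, if the wrist force passes 120 N, or if a joint passes its speed limit or range.

ROBOT

A 6-joint arm with a two-finger parallel gripper is mounted at the origin on the work surface. World frame = base frame: x ahead of the robot, y to its left, z up, the work surface at z = 0. Lengths are in m, angles in rad, forces in N, time in s.
With the tool pointing down it reaches from about 0.25 to 0.775 m from the base axis. Payload 4 kg.
Tool frame: the origin (TCP) lies on the centre line of the jaws, within the pads' length; the fingertips stand 17 mm ahead of it and the grasp point (between the pads) lies 2 mm behind it; z points along the fingers, y is the line along which they close (so a half turn about z gives the same grasp; the last joint's range is limited). The gripper opens to 94 mm and grips with 3 to 60 N. Pads are 16 mm wide; open, the fingers measure 119 mm over their backs; the gripper's body (75 mm by 177 mm) begins 78 mm behind the grasp point.
Start: joints at [1.056, 0.087, 1.371, -0, 1.684, -0.103], TCP at [0.22, 0.504, 0.223] pointing down, gripper open.
Joint ranges: [-3.1, 3.1], [-0.76, 2.03], [0.27, 2.55], [-1.08, 4.22], [0.17, 2.65], [-2.57, 2.57]. Speed limits (rad/s): [2.79, 2.79, 3.14, 3.14, 3.14, 3.14].

INTERFACE

Orientations are given as [roll, pitch, yaw] about the fixed x, y, z axes, in that order (R = Rz(yaw) Ry(pitch) Rx(roll)).
In Python, from bench import robot gives the robot as it stands.
- The arm moves only by the tool servo_tool, never from a script. Its argument "plan" is a list of rows, each a list of 7 numbers: the shift along the tool's x, y, z normalised to -1 to 1, where 1 is 0.1 m, then the turn, a rotation vector about the tool's x, y, z normalised to -1 to 1, where 1 is pi/2 rad, then the finger opening in mm, from 0 to 94. In form: [[x, y, z, ax, ay, az, gripper], ...]. A call has 1 to 12 rows; each row is the pose to reach, as a shift and turn from the pose commanded when the call began, along the tool's axes at that moment; what a row does not reach only later rows make up. A row lasts 1/12 s, in which the tool goes at most 41.7 mm and 7.16 degrees, less where a joint would pass 70% of its speed; a pose out of reach is approached as far as the arm can. A call with a number of a shift or a turn outside -1 to 1 is refused whole. A call with a gripper value outside its range is refused whole. The fingers move at their own pace and stop on an object; the grip force is fixed at half the most. Time passes only in rows, so rows that repeat a pose let the fingers close. It gives the time, the measured TCP pose, the force, the opening and the grip force at its end, in the units of the state.
- robot.get_obs(): the state, without advancing time (a new reading comes with each control period).
- robot.snapshot(name): name is "scene" or "top" or "wrist"; returns the picture (400x640x3 uint8, red, green, blue); there is no depth.
- robot.camera_params(name): a dict with "camera_matrix" (3x3 intrinsics, pixels), "distortion" ([k1, k2, p1, p2, k3] as OpenCV has them; the pictures are not rectified), "rvec" (rotation vector, rad) and "tvec" (3), from world to camera coordinates, as OpenCV has them; the wrist camera has in their place "tool_from_camera" (4x4, takes a point from camera to tool coordinates, whose origin is the TCP and whose axes are the flange's). Camera axes: x right, y down, z forward; pixel columns grow to the right and rows downward; lengths in m; the calibration is good to about 2 mm. A picture is of the moment at which its call begins: read the wrist's pose just before it. camera_params takes no time and is no camera call.
- robot.close_job(): hands the job in; it is judged then, once.
Trained networks look in the newest picture that a camera, given by its name, has taken for a name from the list of things; names that differ only in an ending like _2 or _b are one class to them, and where a whole thing is asked for, a point or a joint stands for the part that bears it (a point fixed in the world has none). Each returns a list of dicts, best first, with "conf" (0 to 1); they miss things now and then, are a little off and sometimes report something else, mostly with a low value. They report only what shows in the picture. A call takes as long as a camera call. They do not tell look-alikes from the thing itself.
- robot.find_in(thing, camera): "extent" ([centre column, centre row, width, height] in pixels, round what is visible of it).
The state is a dict: "time": time; "joint_positions": joint angles; "qvel": joint speeds; "joint_torque": joint torques, N m; "tool_pos": TCP position; "ee_rot": TCP orientation; "wrist_force": force on the tool from outside, world axes, zero at the start; "wrist_torque": the same for the moment, N m; "width": finger opening in m; "finger_force": force on a finger pad.
Only numpy, scipy, OpenCV 4.12 (cv2) and the standard library are available. Lean on these libraries where they do the work, as an engineer would, in place of code of your own. Each camera call takes 0.05 s, during which the arm holds its last target. There are 200 camera calls.

## Working session

There is one attempt and no reset: what is moved stays moved. The work goes in short steps, Python scripts to look and compute and a tool call to move; the robot and the scene stay as the last step left them, time stands still between calls to the robot, and variables do not carry over. Pictures are saved under pics/ and viewed, at most 10 in all, crops included, and the job is handed in when it is done.

Besides the shell and the picture viewer there is one more tool, called after "Request:" as a command line: name --pt "numbers of a row" for each row, then --argument value for the rest. servo_tool: Moves the arm, as the interface text tells. Scaled input: -1 to 1 covers 0.1 m each way for a shift and pi/2 rad each way for a turn. Its arguments: {"type":"object","properties":{"plan":{"type":"array","items":{"type":"array","items":{"type":"number"}}}},"required":["plan"]}

```bash
ls; mkdir -p pics
cat > h.py <<'E'
import numpy as np, cv2
from bench import robot
from scipy.spatial.transform import Rotation as R
def ray(cam,px):
    p=robot.camera_params(cam); K=np.array(p["camera_matrix"]);d=np.array(p["distortion"])
    u=cv2.undistortPoints(np.array([[px]],float),K,d)[0,0]; v=np.array([u[0],u[1],1.])
    if "rvec" in p:
        M=cv2.Rodrigues(np.array(p["rvec"],float))[0]; t=np.array(p["tvec"],float).ravel()
        return -M.T@t, M.T@v
    o=robot.get_obs(); T=np.array(p["tool_from_camera"]); Q=R.from_euler('xyz',o["ee_rot"]).as_matrix()
    return Q@T[:3,3]+o["tool_pos"], Q@T[:3,:3]@v
def at_z(cam,px,z):
    c,v=ray(cam,px); return c+v*(z-c[2])/v[2]
def proj(cam,X):
    p=robot.camera_params(cam)
    return cv2.projectPoints(np.atleast_2d(np.array(X,float)),np.array(p["rvec"],float),np.array(p["tvec"],float),np.array(p["camera_matrix"]),np.array(p["distortion"]))[0][:,0]
def save(cam,name):
    im=robot.snapshot(cam); cv2.imwrite(f"pics/{name}.png",im[:,:,::-1]); return im
E
python3 - <<'E'
from h import *
for c in ("top","scene"):
    save(c,c+"0"); print(c, *ray(c,(320,200)))
    for n in ["jug","jug_grip","jug_lip","scale","pan_in","mat","tin","flask","piston","carton","ball0_center"]:
        print(n,[(np.round(d["extent"]).astype(int).tolist(),round(d["conf"],2)) for d in robot.find_in(n,c)[:4]])
a=cv2.imread("pics/top0.png");b=cv2.imread("pics/scene0.png")
E
```

```text
pics
top [0.38136933 0.11159969 1.29826686] [ 0.12338968 -0.00965116 -0.99239602]
jug [([459, 189, 54, 58], 0.96)]
jug_grip [([457, 188, 54, 63], 0.73)]
jug_lip [([458, 190, 47, 58], 0.75)]
scale [([365, 209, 74, 91], 0.83), ([240, 144, 31, 28], 0.2)]
pan_in [([363, 209, 80, 89], 0.97)]
mat [([253, 226, 59, 62], 0.71), ([160, 239, 46, 48], 0.67)]
tin [([240, 144, 36, 36], 0.91), ([431, 272, 41, 38], 0.64), ([458, 188, 48, 61], 0.42)]
flask [([459, 151, 30, 26], 0.85), ([413, 156, 24, 25], 0.68)]
piston [([411, 156, 30, 27], 0.8)]
carton [([270, 269, 41, 32], 0.88)]
ball0_center []
scene [1.30974646 0.90637692 1.53701597] [-0.45949388 -0.41489976 -0.78545877]
jug [([218, 149, 49, 41], 0.6)]
jug_grip [([190, 163, 24, 34], 0.74), ([218, 150, 51, 38], 0.67)]
jug_lip [([218, 151, 46, 37], 0.67), ([359, 242, 54, 41], 0.45)]
scale [([277, 193, 88, 76], 0.64), ([360, 242, 49, 45], 0.42)]
pan_in [([278, 191, 84, 70], 0.77)]
mat [([436, 288, 34, 28], 0.66)]
tin [([313, 284, 23, 40], 0.67)]
flask [([188, 163, 26, 36], 0.67)]
piston [([217, 190, 15, 25], 0.57), ([277, 194, 89, 75], 0.18)]
carton [([372, 207, 34, 27], 0.84)]
ball0_center [([217, 150, 47, 40], 0.71)]
```

View pics/top0.png

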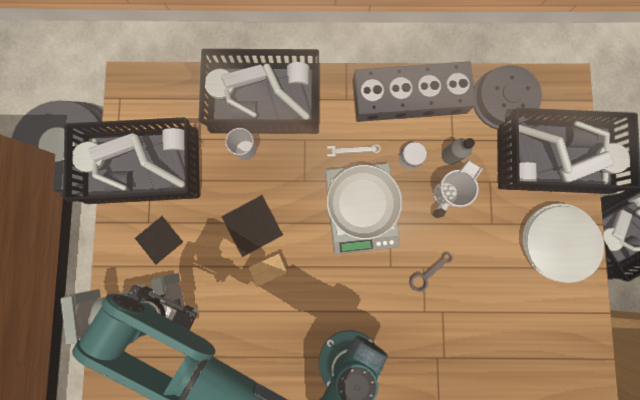

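View pics/scene0.png

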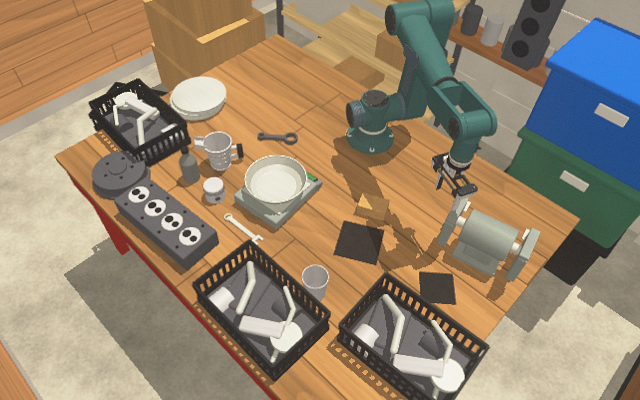

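Top view: the jug is at (459,188), spout up-right near (474,170), grip down-left near (440,210). The tin at (240,144) has neither spout nor grip, so it isn't the jug. The larger mat is at (253,226), the smaller at (160,239), and the pan is at (364,202). Next is a close crop to check the choice.

Run:
```python
from h import *
im=cv2.imread("pics/top0.png"); im2=cv2.imread("pics/scene0.png")
a=cv2.resize(im[135:265,320:520],None,fx=4,fy=4,interpolation=cv2.INTER_CUBIC)
cv2.imwrite("pics/crop.png",a)
print("pan rim",at_z("top",(364,202),.117),"pan L/R",at_z("top",(327,202),.117),at_z("top",(402,202),.117))
print("mat",at_z("top",(253,226),.004),[at_z("top",p,.004)[:2].round(3) for p in [(265,196),(283,241),(240,256),(222,212)]])
# dark mask of mat
g=im.max(2); m=((g<60)).astype(np.uint8)
n,l,s,c=cv2.connectedComponentsWithStats(m)
for i in range(1,n):
    if 600<s[i,4]<6000: print(s[i],c[i], [at_z("top",q,.004)[:2].round(3).tolist() for q in cv2.boxPoints(cv2.minAreaRect(np.argwhere(l==i)[:,::-1].astype(np.float32)))])
for n_,p,z in [("jugrim",(459,188),.125),("piston",(413,154),.071),("flask",(459,151),.17),("conrod",(432,272),.02),("spanner",(354,150),.008),("tin",(240,143),.1),("carton",(269,268),.05)]: print(n_,at_z("top",p,z).round(3))
```

```text
pan rim [ 0.52237823 -0.03981897  0.117     ] pan L/R [0.5219209  0.07783542 0.117     ] [ 0.52284656 -0.16059922  0.117     ]
mat [0.45083343 0.33034203 0.004     ] [array([0.556, 0.291]), array([0.4  , 0.226]), array([0.348, 0.372]), array([0.499, 0.439])]
[  46  121  153  279 4845] [ 99.90608875 213.47265222] [[-0.114, 0.99], [0.847, 1.004], [0.815, 0.516], [-0.145, 0.544]]
[ 498  130  142   88 2435] [567.78850103 178.42299795] [[0.55, -0.485], [0.796, -0.535], [0.711, -1.043], [0.47, -0.982]]
[606 246  34  35 688] [622.62645349 266.15697674] [[0.387, -0.88], [0.388, -0.991], [0.274, -0.98], [0.273, -0.87]]
jugrim [ 0.567 -0.34   0.125]
piston [ 0.691 -0.212  0.071]
flask [ 0.675 -0.327  0.17 ]
conrod [ 0.298 -0.278  0.02 ]
spanner [ 0.72  -0.02   0.008]
tin [0.718 0.363 0.1  ]
carton [0.31  0.267 0.05 ]
```

View pics/crop.png

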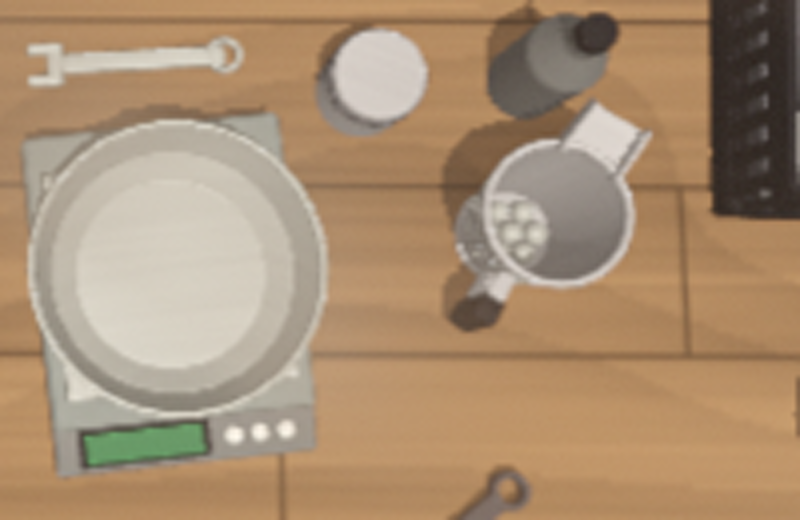

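The crop confirms the jug: spout at crop (621,119), grip at (476,308), balls visible inside. Nothing else in it has both a spout and a grip.

```bash
cat >> h.py <<'E'
from scipy.spatial.transform import Slerp
import json
def pose(): o=robot.get_obs(); return np.array(o["tool_pos"]),R.from_euler('xyz',o["ee_rot"])
def plan(way,grip,start=None):
    """way: list of (pos,Rot,rows); prints calls of <=12 rows, continuing from commanded poses"""
    p,q=start or pose(); seq=[]
    for P,Q,n in way:
        P=np.array(P); s=Slerp([0,1],R.concatenate([q,Q]))
        seq+=[(p+(P-p)*k/n,s(k/n)) for k in range(1,n+1)]; p,q=P,Q
    p,q=start or pose()
    while seq:
        rows=[]
        while seq and len(rows)<12:
            d=q.inv().apply(seq[0][0]-p)/.1; a=(q.inv()*seq[0][1]).as_rotvec()/(np.pi/2)
            if max(abs(np.r_[d,a]))>1: break
            rows.append([round(float(x),3) for x in np.r_[d,a]]+[grip]); seq.pop(0)
        print(json.dumps(rows).replace(" ","")); 
        p,q=p+q.apply(np.array(rows[-1][:3])*.1), q*R.from_rotvec(np.array(rows[-1][3:6])*np.pi/2)
def Rtool(yaw,lean):
    """tool z: horizontal dir yaw, lean rad from straight down; tool y horizontal"""
    h=np.array([np.cos(yaw),np.sin(yaw),0]); z=np.sin(lean)*h-np.cos(lean)*np.array([0,0,1.])
    y=SY*np.array([-np.sin(yaw),np.cos(yaw),0]); return R.from_matrix(np.c_[np.cross(y,z),y,z])
SY=-1
E
python3 - <<'E'
from h import *
o=robot.get_obs(); print(o["ee_rot"],o["width"],o["time"],pose()[1].as_matrix().round(2).tolist())
rim=at_z("top",(459.75,188),.125); lip=at_z("top",(475.25,164.75),.149); g=at_z("top",(439,212),.089)
print(rim,lip,g, np.degrees(np.arctan2(*(lip-rim)[1::-1])),np.degrees(np.arctan2(*(rim-g)[1::-1])),np.hypot(*(lip-rim)[:2]),np.hypot(*(g-rim)[:2]))
# refine: fit jug pose x,y,yaw to these in the top view
from scipy.optimize import least_squares
P=np.array([[0,0,.125],[.086,0,.149],[-.086,0,.089]]);obs=np.array([[459.75,188],[475.25,164.75],[439,212]])
def W(s): return R.from_euler('z',s[2]).apply(P)+[s[0],s[1],0]
r=least_squares(lambda s:(proj("top",W(s))-obs).ravel(),[rim[0],rim[1],-.7]); print(r.x,r.fun.round(1))
g=R.from_euler('z',r.x[2]).apply([-.086,0,.054])+[r.x[0],r.x[1],0];print("grip",g,"scene check px",proj("scene",W(r.x)).round(0).tolist())
E
```

```text
[3.14150153e+00 1.80626988e-05 2.72982676e+00] 0.09384578482739582 1.2 [[-0.92, 0.4, 0.0], [0.4, 0.92, 0.0], [-0.0, 0.0, -1.0]]
[ 0.56727622 -0.34255389  0.125     ] [ 0.63714145 -0.38445241  0.149     ] [ 0.49399904 -0.28622044  0.089     ] -30.951319123364087 -37.5520808318631 0.08146555373641397 0.09242836339592443
[ 0.56615025 -0.3377672  -0.6005715 ] [-1.5  0.3  0.6  0.   0.9 -0.4]
grip [ 0.49519915 -0.28916739  0.054     ] scene check px [[217.0, 142.0], [194.0, 141.0], [239.0, 146.0]]
```

```bash
sed -i 's/^SY=-1/SY=1/' h.py
python3 - <<'E'
from h import *
g=np.array([.495,-.289,.054]); yaw=-.6; T=Rtool(yaw,np.pi/4); print(T.as_matrix().round(2))
A=([.36,.02,.28],Rtool(-.3,.4),16); B=(g-.11*T.as_matrix()[:,2],T,11); print(B[0])
plan([A,B],94)
E
```

```text
[[-0.58  0.56  0.58]
 [ 0.4   0.83 -0.4 ]
 [-0.71 -0.   -0.71]]
[ 0.43080395 -0.24508112  0.13178175]
[[-0.201,-0.242,-0.036,-0.001,-0.016,-0.004,94],[-0.402,-0.484,-0.072,-0.002,-0.032,-0.009,94],[-0.604,-0.727,-0.108,-0.003,-0.048,-0.013,94],[-0.805,-0.969,-0.144,-0.004,-0.064,-0.018,94]]
[[-0.197,-0.248,-0.017,-0.0,-0.015,-0.004,94],[-0.394,-0.495,-0.035,-0.001,-0.031,-0.008,94],[-0.591,-0.743,-0.052,-0.002,-0.047,-0.013,94],[-0.787,-0.991,-0.07,-0.003,-0.063,-0.017,94]]
[[-0.192,-0.253,0.001,-0.001,-0.016,-0.005,94],[-0.383,-0.506,0.002,-0.002,-0.032,-0.009,94],[-0.574,-0.758,0.002,-0.003,-0.048,-0.013,94]]
[[-0.185,-0.257,0.014,-0.001,-0.016,-0.005,94],[-0.37,-0.514,0.027,-0.002,-0.032,-0.009,94],[-0.556,-0.771,0.041,-0.002,-0.048,-0.013,94]]
[[-0.178,-0.26,0.026,-0.001,-0.015,-0.005,94],[-0.357,-0.521,0.053,-0.002,-0.031,-0.009,94],[-0.438,-0.73,0.226,0.007,-0.054,0.006,94],[-0.52,-0.94,0.398,0.016,-0.076,0.02,94]]
[[-0.066,-0.202,0.187,0.01,-0.022,0.015,94],[-0.132,-0.405,0.374,0.02,-0.044,0.029,94],[-0.199,-0.608,0.561,0.03,-0.066,0.044,94],[-0.265,-0.81,0.748,0.039,-0.088,0.058,94]]
[[-0.057,-0.185,0.207,0.01,-0.022,0.015,94],[-0.114,-0.37,0.414,0.02,-0.045,0.029,94],[-0.171,-0.555,0.621,0.03,-0.067,0.044,94],[-0.227,-0.74,0.829,0.039,-0.089,0.058,94]]
[[-0.043,-0.167,0.225,0.01,-0.022,0.015,94]]
```

Request:
servo_tool --pt "-0.2 -0.24 -0.04 0 -0.02 0 94" --pt "-0.4 -0.48 -0.07 0 -0.03 -0.01 94" --pt "-0.6 -0.73 -0.11 0 -0.05 -0.01 94" --pt "-0.8 -0.97 -0.14 0 -0.06 -0.02 94"

```text
time: 1.53
tool_pos: [0.2546, 0.382, 0.2367]
ee_rot: [-3.14, 0.095, 2.763]
wrist_force: [0.3, -0.3, 0.4]
width: 0.0936
finger_force: 0.0
```

Request:
servo_tool --pt "-0.2 -0.25 -0.02 0 -0.02 0 94" --pt "-0.4 -0.5 -0.04 0 -0.03 -0.01 94" --pt "-0.6 -0.74 -0.05 0 -0.05 -0.01 94" --pt "-0.79 -0.99 -0.07 0 -0.06 -0.02 94"

```text
time: 1.87
tool_pos: [0.2903, 0.2609, 0.2512]
ee_rot: [-3.136, 0.19, 2.794]
wrist_force: [-0.1, -0.1, 0.2]
width: 0.0941
finger_force: 0.0
```

Request:
servo_tool --pt "-0.19 -0.25 0 0 -0.02 0 94" --pt "-0.38 -0.5 0 0 -0.03 -0.01 94" --pt "-0.57 -0.76 0 0 -0.05 -0.01 94" --pt "-0.57 -0.76 0 0 -0.05 -0.01 94"

```text
time: 2.2
tool_pos: [0.3174, 0.1682, 0.2635]
ee_rot: [-3.133, 0.271, 2.804]
wrist_force: [-0.7, 0.8, -0.2]
width: 0.0938
finger_force: 0.0
```

Request:
servo_tool --pt "-0.19 -0.26 0.02 0 -0.02 0 94" --pt "-0.37 -0.51 0.03 0 -0.03 -0.01 94" --pt "-0.56 -0.77 0.04 0 -0.05 -0.01 94"

```text
time: 2.45
tool_pos: [0.3439, 0.0808, 0.274]
ee_rot: [-3.127, 0.346, 2.83]
wrist_force: [1.1, -0.2, 0.1]
width: 0.0942
finger_force: 0.0
```

Tracking is accurate, so I'll continue.

Request:
servo_tool --pt "-0.18 -0.26 0.03 0 -0.02 0 94" --pt "-0.36 -0.52 0.05 0 -0.03 -0.01 94" --pt "-0.44 -0.73 0.23 0.01 -0.05 0.01 94" --pt "-0.52 -0.94 0.4 0.02 -0.08 0.02 94"

```text
time: 2.78
tool_pos: [0.3746, -0.0295, 0.2566]
ee_rot: [-3.109, 0.476, 2.793]
wrist_force: [-0.2, 0.7, 0.2]
width: 0.0942
finger_force: 0.0
```

Request:
servo_tool --pt "-0.07 -0.2 0.19 0.01 -0.02 0.02 94" --pt "-0.13 -0.4 0.37 0.02 -0.04 0.03 94" --pt "-0.2 -0.61 0.56 0.03 -0.07 0.04 94" --pt "-0.26 -0.81 0.75 0.04 -0.09 0.06 94"

```text
time: 3.12
tool_pos: [0.398, -0.1263, 0.2021]
ee_rot: [-3.099, 0.619, 2.691]
wrist_force: [0.2, 0.2, -1.3]
width: 0.094
finger_force: 0.0
```

Request:
servo_tool --pt "-0.06 -0.19 0.21 0.01 -0.02 0.02 94" --pt "-0.11 -0.37 0.41 0.02 -0.04 0.03 94" --pt "-0.17 -0.55 0.6 0.03 -0.07 0.04 94" --pt "-0.25 -0.85 0.85 0.05 -0.11 0.08 94" --pt "-0.25 -0.9 0.9 0.05 -0.11 0.08 94"

```text
time: 3.53
tool_pos: [0.4183, -0.2413, 0.1414]
ee_rot: [-3.124, 0.788, 2.53]
wrist_force: [-0.8, 0.0, 0.1]
width: 0.0941
finger_force: 0.0
```

Run:
```python
from h import *
o=robot.get_obs(); print(o["tool_pos"],o["joint_positions"],o["time"])
im=save("wrist","wrist1")
for n in ["jug_grip","jug","jug_lip"]: print(n,[(np.round(d["extent"]).astype(int).tolist(),round(d["conf"],2)) for d in robot.find_in(n,"wrist")[:3]])
p=robot.camera_params("wrist");T=np.array(p["tool_from_camera"]);print(T.round(3).tolist(), np.array(p["camera_matrix"]).round(0).tolist())
```

```text
[ 0.41829454 -0.24129563  0.14140938] [-0.64432843 -0.57299309  2.25005649  0.00831311  0.67669477 -1.60039376] 3.5333
jug_grip [([331, 241, 113, 144], 0.84)]
jug [([329, 242, 112, 144], 0.91)]
jug_lip [([328, 243, 113, 148], 0.65)]
[[0.0, -0.965, -0.264, 0.078], [1.0, 0.001, -0.0, 0.0], [0.0, -0.264, 0.965, -0.162], [0.0, 0.0, 0.0, 1.0]] [[316.0, 0.0, 323.0], [0.0, 316.0, 204.0], [0.0, 0.0, 1.0]]
```

View pics/wrist1.png

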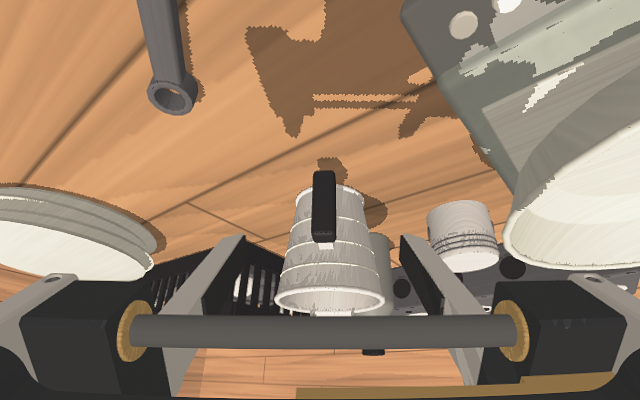

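The wrist view is upside down. The grip bar runs from its lower end at (324,171) to its upper end at (324,238), and the rim ellipse spans (275,298) to (386,303). I'll refine the jug's pose from these points.

```bash
cat >> h.py <<'E'
def projw(X,po=None):
    p=robot.camera_params("wrist"); T=np.array(p["tool_from_camera"]); P,Q=po or pose()
    c=(Q.inv().apply(np.atleast_2d(X)-P)-T[:3,3])@T[:3,:3]
    return cv2.projectPoints(c,np.zeros(3),np.zeros(3),np.array(p["camera_matrix"]),np.array(p["distortion"]))[0][:,0]
E
python3 - <<'E'
from h import *
from scipy.optimize import least_squares
Pw=np.array([[-.0975,0,.019],[-.0975,0,.089],[0,0,.125]]);ow=np.array([[324,171],[324,239],[330.5,300.5]])
Pt=np.array([[0,0,.125],[.086,0,.149],[-.086,0,.089]]);ot=np.array([[459.75,188],[475.25,164.75],[439,212]])
po=pose()
W=lambda P,s: R.from_euler('z',s[2]).apply(P)+[s[0],s[1],0]
f=lambda s:np.r_[(projw(W(Pw,s),po)-ow).ravel(),(proj("top",W(Pt,s))-ot).ravel()]
r=least_squares(f,[.566,-.338,-.6]); print("joint",r.x,r.fun.round(1))
r2=least_squares(lambda s:f(s)[:6],[.566,-.338,-.6]); print("wrist",r2.x,r2.fun.round(1))
s=r2.x; g=W([-.086,0,.054],s)[0] if 0 else W(np.array([[-.086,0,.054]]),s)[0]; print("grip",g)
T=Rtool(s[2],np.pi/4); z=T.as_matrix()[:,2]
G=g-.002*0*z; plan([(G-.06*z,T,5),(G+.004*z,T,7)],94); print(G)
E
```

```text
joint [ 0.57907758 -0.34409577 -0.55214162] [ 0.7 -1.4 -0.1 -5.9 -1.4 -2.7  0.3 -3.7  1.3 -4.8  3.8 -3.6]
wrist [ 0.58574123 -0.34674143 -0.53202434] [ 0.4  2.6 -0.4 -2.8 -0.  -1.3]
grip [ 0.51162798 -0.30311544  0.054     ]
[[-0.023,-0.003,0.169,-0.009,0.001,-0.007,94],[-0.046,-0.006,0.337,-0.018,0.002,-0.013,94],[-0.069,-0.009,0.506,-0.027,0.003,-0.02,94],[-0.092,-0.012,0.674,-0.036,0.004,-0.027,94],[-0.114,-0.014,0.843,-0.045,0.005,-0.034,94],[-0.114,-0.008,0.934,-0.045,0.005,-0.034,94]]
[[0.0,0.0,0.092,-0.0,-0.0,0.0,94],[0.0,0.0,0.183,-0.0,-0.0,0.0,94],[0.0,0.0,0.275,-0.0,-0.0,0.0,94],[0.0,0.0,0.366,-0.0,-0.0,0.0,94],[0.0,0.0,0.457,-0.0,-0.0,0.0,94],[0.0,0.0,0.549,-0.0,-0.0,0.0,94]]
[ 0.51162798 -0.30311544  0.054     ]
```

Request:
servo_tool --pt "-0.02 0 0.15 -0.01 0 0 94" --pt "-0.05 0 0.3 -0.02 0 -0.01 94" --pt "-0.07 0 0.45 -0.03 0 -0.02 94" --pt "-0.1 0 0.6 -0.04 0 -0.03 94" --pt "-0.1 0 0.65 -0.04 0 -0.03 94" --pt "-0.1 0 0.65 -0.04 0 -0.03 94"

```text
time: 4.23
tool_pos: [0.4643, -0.2715, 0.1086]
ee_rot: [-3.138, 0.792, 2.603]
wrist_force: [0.5, 0.6, -0.8]
width: 0.0939
finger_force: 0.0
```

Run:
```python
from h import *
save("wrist","wrist2"); print(pose()[0], projw([[.506,-.299,.054],[.5116,-.303,.054]]))
```

```text
[ 0.46414504 -0.27132459  0.10890004] [[319.50570511 215.51728531]
 [318.89951073 219.42084632]]
```

View pics/wrist2.png

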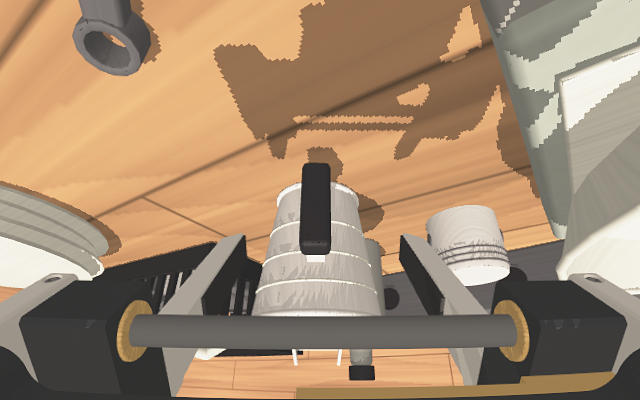

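The bar now shows from (316,163) to (316,242), and the foot spans columns 277 to 358.

Run:
```python
from h import *
from scipy.optimize import least_squares
po=pose(); W=lambda P,s: R.from_euler('z',s[2]).apply(np.array(P))+[s[0],s[1],0]
def f(s):
    a=projw(W([[-.0975,0,.019],[-.0975,0,.089]],s),po)-[[316,163],[316,242]]
    b=projw(W([[0,.040,0],[0,-.040,0]],s),po)[:,0]
    return np.r_[a.ravel(),b-[277,358] if b[0]<b[1] else b-[358,277]]
r=least_squares(f,[.579,-.344,-.552]); s=r.x; print(s,r.fun.round(1))
g=W([[-.086,0,.054]],s)[0]; print("grip",g)
T=Rtool(s[2],np.pi/4); z=T.as_matrix()[:,2]
for k in (0,.006): plan([(g+k*z,T,8)],94)
```

```text
[ 0.56630308 -0.33894498 -0.55096121] [ 0.7 -3.1 -0.6  3.3 -3.   3. ]
grip [ 0.49302921 -0.29392342  0.054     ]
[[0.017,-0.005,0.081,0.0,0.001,0.001,94],[0.034,-0.011,0.161,0.001,0.001,0.001,94],[0.051,-0.016,0.242,0.001,0.002,0.002,94],[0.068,-0.022,0.322,0.002,0.002,0.003,94],[0.085,-0.027,0.403,0.002,0.003,0.004,94],[0.102,-0.032,0.483,0.002,0.004,0.004,94],[0.119,-0.038,0.564,0.003,0.004,0.005,94],[0.136,-0.043,0.645,0.003,0.005,0.006,94]]
[[0.017,-0.005,0.088,0.0,0.001,0.001,94],[0.034,-0.011,0.176,0.001,0.001,0.001,94],[0.051,-0.016,0.264,0.001,0.002,0.002,94],[0.068,-0.022,0.352,0.002,0.002,0.003,94],[0.085,-0.027,0.44,0.002,0.003,0.004,94],[0.102,-0.033,0.528,0.002,0.004,0.004,94],[0.119,-0.038,0.617,0.003,0.004,0.005,94],[0.136,-0.044,0.705,0.003,0.005,0.006,94]]
```

Request:
servo_tool --pt "0.02 0 0.09 0 0 0 94" --pt "0.04 -0.01 0.18 0 0 0 94" --pt "0.05 -0.02 0.27 0 0 0 94" --pt "0.07 -0.02 0.36 0 0 0 94" --pt "0.08 -0.03 0.45 0 0 0 94" --pt "0.1 -0.03 0.54 0 0 0 94" --pt "0.11 -0.04 0.62 0 0 0.01 94" --pt "0.12 -0.04 0.69 0 0 0.01 94" --pt "0.12 -0.04 0.69 0 0 0.01 94"

```text
time: 5.03
tool_pos: [0.4967, -0.2959, 0.0513]
ee_rot: [3.13, 0.793, 2.582]
wrist_force: [-0.3, -0.4, -1.0]
width: 0.0938
finger_force: 0.0
```

Run:
```python
from h import *
im=save("wrist","wrist3"); print(pose()[0])
cv2.imwrite("pics/w3c.png",im[100:350,130:520,::-1])
```

```text
[ 0.49661515 -0.29600563  0.05168765]
```

View pics/w3c.png

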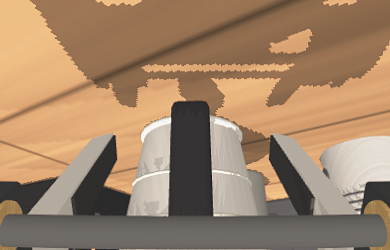

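The bar is centred between the fingers, at column 321 against a finger midpoint of 324. Closing now.

Request:
servo_tool --pt "0 0 0 0 0 0 10" --pt "0 0 0 0 0 0 10" --pt "0 0 0 0 0 0 10" --pt "0 0 0 0 0 0 10" --pt "0 0 0 0 0 0 10" --pt "0 0 0 0 0 0 10" --pt "0 0 0 0 0 0 10" --pt "0 0 0 0 0 0 10" --pt "0 0 0 0 0 0 10" --pt "0 0 0 0 0 0 10" --pt "0 0 0 0 0 0 10" --pt "0 0 0 0 0 0 10"

```text
time: 6.08
tool_pos: [0.4963, -0.2967, 0.0515]
ee_rot: [3.131, 0.793, 2.581]
wrist_force: [-0.5, -0.4, -0.3]
width: 0.0218
finger_force: 30.0
```

Request:
servo_tool --pt "-0.02 0 -0.02 0 0 0 10" --pt "-0.04 0 -0.04 0 0 0 10" --pt "-0.06 0 -0.06 0 0 0 10" --pt "-0.08 0 -0.08 0 0 0 10" --pt "-0.1 0 -0.1 0 0 0 10" --pt "-0.12 0 -0.12 0 0 0 10" --pt "-0.14 0 -0.14 0 0 0 10" --pt "-0.14 0 -0.14 0 0 0 10" --pt "-0.14 0 -0.14 0 0 0 10"

```text
time: 6.83
tool_pos: [0.4962, -0.2967, 0.0717]
ee_rot: [3.13, 0.794, 2.581]
wrist_force: [-0.4, 0.1, -3.7]
width: 0.0216
finger_force: 30.0
```

Run:
```python
from h import *
a=save("wrist","w4")[100:350,130:520,::-1]; o=robot.get_obs(); print(o["wrist_force"],o["wrist_torque"],o["finger_force"],o["width"])
b=robot.snapshot("scene")[90:200,150:300,::-1]
cv2.imwrite("pics/lift.png",np.hstack([a,cv2.resize(b,(341,250),interpolation=cv2.INTER_CUBIC)]))
```

```text
[-0.08791014 -0.09897893 -4.01611022] [0.55961778 0.95630496 0.02795445] 29.975328147411346 0.02181405404557464
```

View pics/lift.png

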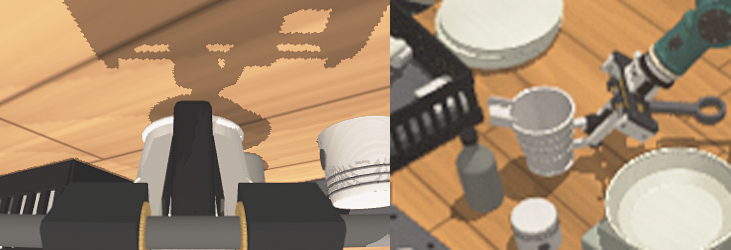

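The jug is fully lifted: 4.0 N, and the bar end is still at crop row 100, so there's no slip. Continuing up gently.

Request:
servo_tool --pt "-0.02 0 -0.02 0 0 0 10" --pt "-0.06 0 -0.06 0 0 0 10" --pt "-0.13 0 -0.13 0 0 0 10" --pt "-0.22 0 -0.22 0 0 0 10" --pt "-0.32 0 -0.32 0 0 0 10" --pt "-0.42 0 -0.42 0 0 0 10" --pt "-0.52 0 -0.52 0 0 0 10" --pt "-0.62 0 -0.62 0 0 0 10" --pt "-0.72 0 -0.72 0 0 0 10" --pt "-0.8 0 -0.8 0 0 0 10" --pt "-0.86 0 -0.86 0 0 0 10" --pt "-0.9 0 -0.9 0 0 0 10"

```text
time: 7.93
tool_pos: [0.495, -0.2973, 0.2005]
ee_rot: [3.131, 0.795, 2.581]
wrist_force: [-1.0, -1.0, -3.4]
width: 0.0218
finger_force: 30.0
```

Run:
```python
from h import *
from scipy.optimize import least_squares
o=robot.get_obs(); print(o["tool_pos"],o["joint_positions"],o["wrist_torque"])
D=[([1.056,.087,1.371,0,1.684,-.103],[.22,.504,.223]),([-0.64432843,-0.57299309,2.25005649,0.00831311,0.67669477,-1.60039376],[0.41829454,-0.24129563,0.14140938]),(o["joint_positions"],o["tool_pos"])]
rx=lambda t:R.from_euler('x',t); ry=lambda t:R.from_euler('y',t); rz=lambda t:R.from_euler('z',t)
def fk(q,k):
    a1,h,l2,l3,e,L,d=k
    A=rz(q[0])*ry(q[1]); p=rz(q[0]).apply([a1,d,h])+A.apply([0,0,l2]); A=A*ry(q[2]); p=p+A.apply([e,0,l3]); A=A*rz(q[3])*ry(q[4]); return p+A.apply([0,0,L]),A
k0=np.array([.0,.33,.4,.4,0,.25,.057])
f=lambda k:np.r_[np.concatenate([fk(q,k)[0]-p for q,p in D])*1000,(k-k0)*[3,1,1,1,3,1,1]]
r=least_squares(f,k0); print(r.x.round(3),r.fun.round(1))
```

```text
[ 0.49500565 -0.29726714  0.20053203] [-0.70497341 -0.35477785  2.00401798  0.17434862  0.71087948 -1.80475121] [0.53582503 1.02398387 0.0176906 ]
[-0.001  0.15   0.449  0.501  0.099  0.333  0.057] [ 0.  -0.  -0.   0.   0.  -0.  -0.  -0.   0.  -0.  -0.2  0.   0.1  0.3
  0.1 -0. ]
```

```bash
cat >> h.py <<'E'
from scipy.optimize import least_squares
rz=lambda t:R.from_euler('z',t); ry=lambda t:R.from_euler('y',t)
KP=[-.001,.15,.449,.501,.099,.333,.057]
def fk(q,k=KP):
    a1,h,l2,l3,e,L,d=k
    A=rz(q[0])*ry(q[1]); p=rz(q[0]).apply([a1,d,h])+A.apply([0,0,l2]); A=A*ry(q[2]); p=p+A.apply([e,0,l3]); A=A*rz(q[3])*ry(q[4]); return p+A.apply([0,0,L]),A*rz(q[5])*C
C=R.identity()
C=fk([1.056,.087,1.371,0,1.684,-.103])[1].inv()*R.from_euler('xyz',[np.pi,0,2.7298])
LO=np.array([-3.1,-.76,.27,-1.08,.17,-2.57]);HI=np.array([3.1,2.03,2.55,4.22,2.65,2.57])
def ik(P,Q,q0):
    f=lambda q:np.r_[(fk(q)[0]-P)*5,(fk(q)[1].inv()*Q).as_rotvec()]
    r=least_squares(f,np.clip(q0,LO+.001,HI-.001),bounds=(LO,HI)); return r.x,np.linalg.norm(r.fun)
TJ=np.array([-.082,0,.0515]); LIP=np.array([.086,0,.139]); RT=Rtool(0,.777)
def tool_at(psi,th,lip=None,org=None):
    J=rz(psi)*ry(th); o=np.array(org) if org is not None else np.array(lip)-J.apply(LIP)
    return o+J.apply(TJ), J*RT
PAN=np.array([.524,-.041,.069]); MAT=np.array([.452,.332])
E
python3 - <<'E'
from h import *
o=robot.get_obs(); q0=np.array(o["joint_positions"]); P,Q=fk(q0); print("fk err",P-o["tool_pos"],(Q.inv()*pose()[1]).as_rotvec().round(3))
for deg in range(-40,100,20):
    psi=np.radians(deg); d=np.array([np.cos(psi),np.sin(psi),0]); q=q0; out=[]
    ks=[tool_at(psi,0,org=PAN-.15*d+[0,0,.13])]+[tool_at(psi,np.radians(t),lip=PAN-.045*d+[0,0,z]) for t,z in [(25,.2),(55,.14),(55,.08),(75,.06),(92,.045)]]
    for P,Q in ks:
        b=(None,9)
        for s in (q,q0,q0+[0,0,0,.8,.4,0],q0+[0,.3,-.3,1.5,.8,.5]):
            r=ik(P,Q,s)
            if r[1]<b[1]-1e-3: b=r
        q=b[0]; out.append((q.round(2).tolist(),round(b[1],3)))
    print(deg); [print("  ",x) for x in out]
E
```

```text
fk err [ 0.0001226   0.00032651 -0.00055475] [0. 0. 0.]
-40
   ([0.81, -0.47, 1.97, -0.78, 1.58, -0.1], np.float64(0.0))
   ([0.43, -0.46, 1.79, -0.31, 1.65, -0.49], np.float64(0.0))
   ([0.0, -0.23, 1.53, 0.13, 1.98, -0.83], np.float64(0.0))
   ([0.0, -0.23, 1.65, 0.12, 1.86, -0.85], np.float64(0.0))
   ([-0.18, 0.03, 1.44, 0.3, 2.13, -0.95], np.float64(0.0))
   ([-0.28, 0.27, 1.25, 0.44, 2.36, -0.96], np.float64(0.0))
-20
   ([0.68, -0.76, 2.1, -0.7, 1.51, -0.55], np.float64(0.159))
   ([0.1, -0.72, 1.92, -0.15, 1.63, -1.15], np.float64(0.0))
   ([-0.12, -0.3, 1.58, 0.05, 2.03, -1.33], np.float64(0.0))
   ([-0.12, -0.3, 1.71, 0.04, 1.91, -1.33], np.float64(0.0))
   ([-0.19, 0.02, 1.44, 0.1, 2.2, -1.37], np.float64(0.0))
   ([-0.22, 0.3, 1.21, 0.15, 2.45, -1.36], np.float64(0.0))
0
   ([-1.07, -0.76, 2.03, 0.62, 1.77, -2.57], np.float64(0.369))
   ([-0.52, -0.76, 1.93, 0.16, 1.7, -2.05], np.float64(0.04))
   ([-0.26, -0.31, 1.6, -0.05, 2.03, -1.85], np.float64(0.0))
   ([-0.26, -0.32, 1.72, -0.05, 1.92, -1.85], np.float64(0.0))
   ([-0.19, 0.02, 1.44, -0.12, 2.2, -1.8], np.float64(0
[... 894 characters left out ...]
))
   ([-0.54, -0.15, 1.53, -0.01, 1.66, -2.57], np.float64(0.727))
   ([-0.28, -0.1, 1.48, -0.39, 1.75, -2.57], np.float64(0.492))
   ([-0.28, -0.08, 1.59, -0.4, 1.64, -2.57], np.float64(0.454))
   ([-0.1, 0.03, 1.49, -0.61, 1.81, -2.57], np.float64(0.296))
   ([0.04, 0.18, 1.4, -0.79, 1.96, -2.57], np.float64(0.198))
80
   ([-0.83, 1.0, 0.27, 1.28, 2.65, -2.57], np.float64(0.898))
   ([-0.45, 0.02, 1.38, -0.09, 1.64, -2.57], np.float64(1.004))
   ([-0.17, -0.05, 1.52, -0.58, 1.54, -2.57], np.float64(0.76))
   ([-0.17, -0.03, 1.62, -0.6, 1.44, -2.57], np.float64(0.71))
   ([-0.01, 0.02, 1.6, -0.8, 1.56, -2.57], np.float64(0.525))
   ([0.12, 0.11, 1.56, -0.96, 1.7, -2.57], np.float64(0.379))
```

Run:
```python
from h import *
q0=np.array(robot.get_obs()["joint_positions"])
for deg in (-45,-35,-25,-15):
  for bk in (.08,.11):
    for z in (.14,.2):
      for th in (0,.16):
        psi=np.radians(deg); d=np.array([np.cos(psi),np.sin(psi),0])
        P,Q=tool_at(psi,th,org=PAN-bk*d+[0,0,z])
        b=min((ik(P,Q,s) for s in (q0,q0+[.7,0,0,-.4,.6,1],[.3,-.6,1.9,-.3,1.5,-.8])),key=lambda r:r[1])
        print(deg,bk,z,th,b[0].round(2).tolist(),round(b[1],3), round(min((b[0]-LO).min(),(HI-b[0]).min()),2))
```

```text
-45 0.08 0.14 0 [0.61, -0.38, 1.89, -0.76, 1.49, -0.17] 0.0 0.32
-45 0.08 0.14 0.16 [0.46, -0.38, 1.8, -0.58, 1.51, -0.35] 0.0 0.38
-45 0.08 0.2 0 [0.61, -0.39, 1.78, -0.76, 1.58, -0.26] 0.0 0.32
-45 0.08 0.2 0.16 [0.46, -0.38, 1.68, -0.58, 1.61, -0.42] 0.0 0.38
-45 0.11 0.14 0 [0.69, -0.38, 1.89, -0.77, 1.55, -0.11] 0.0 0.31
-45 0.11 0.14 0.16 [0.55, -0.39, 1.81, -0.6, 1.56, -0.28] 0.0 0.37
-45 0.11 0.2 0 [0.69, -0.39, 1.78, -0.78, 1.64, -0.19] 0.0 0.3
-45 0.11 0.2 0.16 [0.55, -0.39, 1.69, -0.6, 1.66, -0.35] 0.0 0.37
-35 0.08 0.14 0 [0.54, -0.57, 2.0, -0.71, 1.38, -0.4] 0.0 0.19
-35 0.08 0.14 0.16 [0.38, -0.53, 1.89, -0.51, 1.43, -0.6] 0.0 0.23
-35 0.08 0.2 0 [0.54, -0.57, 1.89, -0.7, 1.47, -0.48] 0.0 0.19
-35 0.08 0.2 0.16 [0.38, -0.52, 1.77, -0.51, 1.53, -0.65] 0.0 0.24
-35 0.11 0.14 0 [0.64, -0.58, 2.01, -0.74, 1.46, -0.33] 0.0 0.18
-35 0.11 0.14 0.16 [0.47, -0.56, 1.91, -0.54, 1.49, -0.53] 0.0 0.2
-35 0.11 0.2 0 [0.64, -0.58, 1.89, -0.73, 1.54, -0.4] 0.0 0.18
-35 0.11 0.2 0.16 [0.47, -0.54, 1.78, -0.54, 1.58, -0.58] 0.0 0.22
-25 0.08 0.14 0 [0.37, -0.76, 2.09, -0.56, 1.27, -0.74
[... 302 characters left out ...]
72, 1.98, -0.41, 1.41, -0.86] 0.0 0.04
-25 0.11 0.2 0 [0.5, -0.76, 1.97, -0.61, 1.45, -0.7] 0.015 0.0
-25 0.11 0.2 0.16 [0.31, -0.69, 1.85, -0.4, 1.51, -0.9] 0.0 0.07
-15 0.08 0.14 0 [0.19, -0.76, 2.06, -0.39, 1.26, -1.08] 0.147 0.0
-15 0.08 0.14 0.16 [-0.03, -0.76, 1.99, -0.14, 1.32, -1.34] 0.02 0.0
-15 0.08 0.2 0 [0.16, -0.76, 1.94, -0.34, 1.35, -1.16] 0.126 0.0
-15 0.08 0.2 0.16 [-0.04, -0.75, 1.88, -0.13, 1.41, -1.37] 0.0 0.01
-15 0.11 0.14 0 [0.35, -0.76, 2.05, -0.51, 1.37, -0.92] 0.202 0.0
-15 0.11 0.14 0.16 [0.07, -0.76, 1.98, -0.22, 1.41, -1.25] 0.087 0.0
-15 0.11 0.2 0 [0.31, -0.76, 1.93, -0.46, 1.45, -1.02] 0.18 0.0
-15 0.11 0.2 0.16 [0.04, -0.76, 1.86, -0.19, 1.49, -1.3] 0.055 0.0
```

```bash
sed -i 's|seq+=\[(p+(P-p)\*k/n,s(k/n)) for k in range(1,n+1)\]|seq+=[(p+(P-p)*e,s(e)) for e in [(1-np.cos(np.pi*k/n))/2 for k in range(1,n+1)]]|' h.py
cat >> h.py <<'E'
def check(way,start=None):
    p,q=start or pose(); j=np.array(robot.get_obs()["joint_positions"]); worst=9;vm=0
    for P,Q,n in way:
        s=Slerp([0,1],R.concatenate([q,Q]))
        for k in range(1,n+1):
            e=(1-np.cos(np.pi*k/n))/2; r=ik(p+(np.array(P)-p)*e,s(e),j); vm=max(vm,abs(r[0]-j).max()*12); j=r[0]
            worst=min(worst,(j-LO).min(),(HI-j).min())
            if r[1]>.005: print("unreach",k,r[1])
        print("end",j.round(2),"margin",round(worst,2),"vmax",round(vm,2)); p,q=np.array(P),Q
E
python3 - <<'E'
from h import *
psi=np.radians(-40); d=np.array([np.cos(psi),np.sin(psi),0])
w=[(*tool_at(psi,0,org=PAN-.09*d+[0,0,.14]),30)]; print(w[0][0]); check(w); plan(w,10)
E
```

```text
[0.39224036 0.06955947 0.2605    ]
end [ 0.61 -0.48  1.95 -0.75  1.46 -0.25] margin 0.14 vmax 1.1
[[0.004,0.007,-0.007,0.0,0.0,0.0,10],[0.017,0.028,-0.026,0.001,0.0,0.001,10],[0.038,0.063,-0.059,0.002,0.0,0.002,10],[0.067,0.112,-0.104,0.003,0.0,0.003,10],[0.104,0.173,-0.161,0.005,0.001,0.004,10],[0.148,0.247,-0.23,0.007,0.001,0.006,10],[0.199,0.332,-0.309,0.009,0.001,0.008,10],[0.256,0.428,-0.398,0.011,0.002,0.01,10],[0.319,0.533,-0.496,0.014,0.002,0.013,10],[0.387,0.646,-0.602,0.017,0.003,0.015,10],[0.459,0.767,-0.714,0.02,0.003,0.018,10],[0.535,0.893,-0.832,0.024,0.004,0.021,10]]
[[0.083,0.124,-0.126,0.003,0.0,0.003,10],[0.168,0.25,-0.254,0.007,0.001,0.007,10],[0.254,0.377,-0.385,0.01,0.002,0.01,10],[0.34,0.505,-0.515,0.014,0.002,0.013,10],[0.425,0.631,-0.644,0.017,0.003,0.016,10],[0.508,0.754,-0.77,0.021,0.003,0.019,10],[0.588,0.874,-0.891,0.024,0.004,0.022,10]]
[[0.082,0.106,-0.12,0.004,0.001,0.003,10],[0.158,0.207,-0.233,0.007,0.001,0.006,10],[0.229,0.3,-0.337,0.009,0.001,0.009,10],[0.294,0.384,-0.433,0.012,0.002,0.011,10],[0.351,0.46,-0.517,0.014,0.002,0.013,10],[0.401,0.525,-0.59,0.016,0.003,0.015,10],[0.442,0.579,-0.652,0.018,0.003,0.016,10],[0.475,0.622,-0.7,0.019,0.003,0.017,10],[0.498,0.653,-0.735,0.02,0.003,0.018,10],[0.513,0.672,-0.756,0.02,0.003,0.019,10],[0.517,0.678,-0.763,0.021,0.003,0.019,10]]
```

Request:
servo_tool --pt "0.005 0.01 -0.01 0 0 0 10" --pt "0.02 0.03 -0.03 0 0 0 10" --pt "0.04 0.06 -0.06 0 0 0 10" --pt "0.07 0.11 -0.1 0.005 0 0.005 10" --pt "0.1 0.17 -0.16 0.005 0 0.005 10" --pt "0.15 0.25 -0.23 0.01 0 0.005 10" --pt "0.2 0.33 -0.31 0.01 0 0.01 10" --pt "0.26 0.43 -0.4 0.01 0 0.01 10" --pt "0.32 0.53 -0.5 0.015 0 0.015 10" --pt "0.39 0.65 -0.6 0.02 0.005 0.015 10" --pt "0.46 0.77 -0.71 0.02 0.005 0.02 10" --pt "0.54 0.89 -0.83 0.025 0.005 0.02 10"

```text
time: 8.93
tool_pos: [0.458, -0.1693, 0.2176]
ee_rot: [3.136, 0.783, 2.533]
wrist_force: [-0.8, -0.3, -4.3]
width: 0.0214
finger_force: 30.0
```

Request:
servo_tool --pt "0.08 0.12 -0.13 0.005 0 0.005 10" --pt "0.17 0.25 -0.25 0.005 0 0.005 10" --pt "0.25 0.38 -0.38 0.01 0 0.01 10" --pt "0.34 0.5 -0.51 0.015 0 0.015 10" --pt "0.42 0.63 -0.64 0.015 0.005 0.015 10" --pt "0.51 0.75 -0.77 0.02 0.005 0.02 10" --pt "0.59 0.87 -0.89 0.025 0.005 0.02 10"

```text
time: 9.52
tool_pos: [0.4212, -0.0376, 0.2396]
ee_rot: [-3.141, 0.776, 2.489]
wrist_force: [0.2, 0.1, -4.2]
width: 0.0221
finger_force: 30.0
```

Request:
servo_tool --pt "0.08 0.11 -0.12 0.005 0 0.005 10" --pt "0.16 0.21 -0.23 0.005 0 0.005 10" --pt "0.23 0.3 -0.34 0.01 0 0.01 10" --pt "0.29 0.38 -0.43 0.01 0 0.01 10" --pt "0.35 0.46 -0.52 0.015 0 0.015 10" --pt "0.4 0.52 -0.59 0.015 0.005 0.015 10" --pt "0.44 0.58 -0.65 0.02 0.005 0.015 10" --pt "0.47 0.62 -0.7 0.02 0.005 0.015 10" --pt "0.5 0.65 -0.73 0.02 0.005 0.02 10" --pt "0.51 0.67 -0.75 0.02 0.005 0.02 10" --pt "0.52 0.68 -0.76 0.02 0.005 0.02 10" --pt "0.52 0.68 -0.76 0.02 0.005 0.02 10"

```text
time: 10.52
tool_pos: [0.3915, 0.0697, 0.2578]
ee_rot: [-3.137, 0.769, 2.448]
wrist_force: [-0.2, 0.0, -3.7]
width: 0.0218
finger_force: 30.0
```

Run:
```python
from h import *
p,q=pose(); J=q*RT.inv(); o=p-J.apply(TJ); print("jug",o,J.as_euler('xyz',degrees=True).round(1),"pan in jug",J.inv().apply(PAN-o),"lip",o+J.apply(LIP))
ob=robot.get_obs(); print(ob["wrist_force"],ob["wrist_torque"],ob["finger_force"],ob["joint_positions"])
a=save("wrist","w5")[:,:,::-1]; b=robot.snapshot("scene")[80:260,150:438,::-1]; t=robot.snapshot("top")[100:300,290:490,::-1]
cv2.imwrite("pics/chk.png",np.vstack([np.hstack([cv2.resize(a[100:350,130:520],(400,250)),cv2.resize(b,(400,250))]),np.hstack([cv2.resize(t,(300,300)),np.zeros((300,500,3),np.uint8)])]))
```

```text
jug [0.45393439 0.01721856 0.20562025] [ -0.2   0.5 -39.9] pan in jug [ 0.09219742  0.00080966 -0.13587738] lip [ 0.52103312 -0.0383515   0.34391966]
[-0.16203382  0.04024968 -3.73798519] [ 0.74732442  0.88552963 -0.03400124] 29.99029576778412 [ 0.61154121 -0.4759366   1.95432058 -0.74285595  1.45979339 -0.25625989]
```

View pics/chk.png

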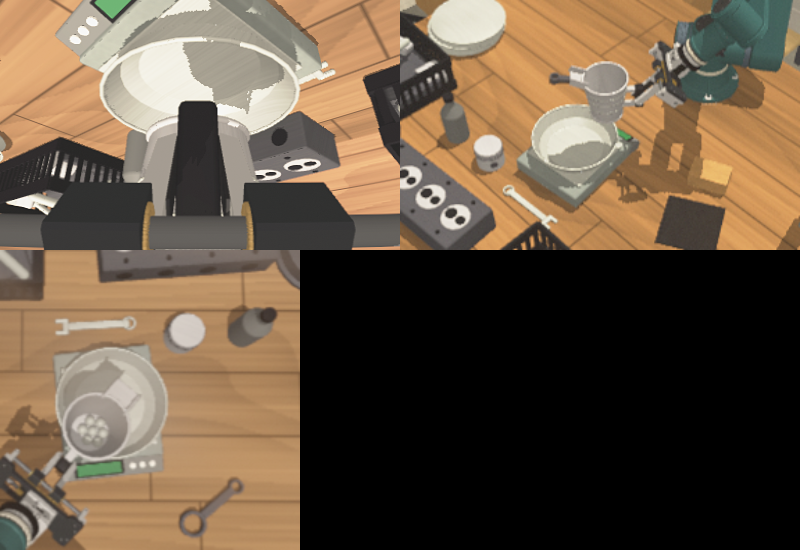

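Run:
```python
from h import *
print("lip px pred",proj("top",[[.521,-.038,.349]]))
psi=np.radians(-40); d=np.array([np.cos(psi),np.sin(psi),0])
t=lambda deg,z,b:tool_at(psi,np.radians(deg),lip=PAN-b*d+[0,0,z])
w=[(*t(55,.15,.035),20),(*t(60,.08,.04),10)]
check(w); plan(w,10)
```

```text
lip px pred [[374.78618644 191.84681995]]
end [-0.02 -0.21  1.5   0.13  1.99 -0.84] margin 0.28 vmax 0.87
end [-0.06 -0.16  1.58  0.17  1.94 -0.89] margin 0.28 vmax 0.87
[[-0.001,0.0,-0.003,-0.0,0.004,0.0,10],[-0.003,0.0,-0.014,-0.0,0.015,0.0,10],[-0.006,0.0,-0.031,-0.0,0.033,0.0,10],[-0.011,0.001,-0.054,-0.0,0.058,0.0,10],[-0.017,0.001,-0.082,-0.0,0.089,0.0,10],[-0.024,0.001,-0.116,-0.0,0.125,0.0,10],[-0.032,0.002,-0.154,-0.001,0.165,0.0,10],[-0.04,0.002,-0.194,-0.001,0.209,0.0,10],[-0.049,0.002,-0.237,-0.001,0.256,0.0,10],[-0.058,0.003,-0.281,-0.001,0.303,0.0,10],[-0.068,0.003,-0.325,-0.001,0.351,0.0,10],[-0.077,0.004,-0.368,-0.001,0.397,0.0,10]]
[[0.017,0.0,-0.038,-0.001,0.044,0.0,10],[0.033,0.001,-0.073,-0.001,0.084,0.0,10],[0.047,0.001,-0.104,-0.001,0.12,0.0,10],[0.059,0.001,-0.131,-0.001,0.151,0.0,10],[0.068,0.001,-0.153,-0.001,0.176,0.0,10],[0.075,0.002,-0.168,-0.001,0.194,0.0,10],[0.08,0.002,-0.178,-0.001,0.205,0.0,10],[0.081,0.002,-0.181,-0.001,0.209,0.0,10],[0.082,0.002,-0.168,-0.001,0.211,0.0,10],[0.086,0.002,-0.128,-0.001,0.214,0.0,10],[0.091,0.002,-0.067,-0.001,0.221,0.0,10],[0.098,0.002,0.011,-0.001,0.228,0.0,10]]
[[-0.023,0.0,0.083,-0.001,0.009,0.0,10],[-0.046,0.0,0.166,-0.001,0.018,0.0,10],[-0.067,0.0,0.241,-0.001,0.025,0.0,10],[-0.083,0.0,0.3,-0.001,0.031,0.0,10],[-0.094,0.0,0.338,-0.001,0.035,0.0,10],[-0.098,0.0,0.352,-0.001,0.037,0.0,10]]
```

Request:
servo_tool --pt "0 0 0 0 0.005 0 10" --pt "0 0 -0.01 0 0.015 0 10" --pt "-0.01 0 -0.03 0 0.035 0 10" --pt "-0.01 0 -0.05 0 0.06 0 10" --pt "-0.02 0 -0.08 0 0.09 0 10" --pt "-0.02 0 -0.12 0 0.125 0 10" --pt "-0.03 0 -0.15 0 0.165 0 10" --pt "-0.04 0 -0.19 0 0.21 0 10" --pt "-0.05 0 -0.24 0 0.255 0 10" --pt "-0.06 0 -0.28 0 0.3 0 10" --pt "-0.07 0 -0.32 0 0.35 0 10" --pt "-0.08 0 -0.37 0 0.4 0 10"

```text
time: 11.67
tool_pos: [0.3766, 0.0816, 0.2913]
ee_rot: [-3.139, 0.14, 2.444]
wrist_force: [-0.4, 0.0, -4.1]
width: 0.0221
finger_force: 30.0
```

Request:
servo_tool --pt "0.02 0 -0.04 0 0.045 0 10" --pt "0.03 0 -0.07 0 0.085 0 10" --pt "0.05 0 -0.1 0 0.12 0 10" --pt "0.06 0 -0.13 0 0.15 0 10" --pt "0.07 0 -0.15 0 0.175 0 10" --pt "0.075 0 -0.17 0 0.195 0 10" --pt "0.08 0 -0.18 0 0.205 0 10" --pt "0.08 0 -0.18 0 0.21 0 10" --pt "0.08 0 -0.17 0 0.21 0 10" --pt "0.085 0 -0.13 0 0.215 0 10" --pt "0.09 0 -0.07 0 0.22 0 10" --pt "0.1 0 0.01 0 0.23 0 10"

```text
time: 12.67
tool_pos: [0.3687, 0.089, 0.2877]
ee_rot: [-3.139, -0.22, 2.444]
wrist_force: [0.3, -0.5, -3.8]
width: 0.0218
finger_force: 30.0
```

Request:
servo_tool --pt "-0.02 0 0.08 0 0.01 0 10" --pt "-0.05 0 0.17 0 0.02 0 10" --pt "-0.07 0 0.24 0 0.025 0 10" --pt "-0.08 0 0.3 0 0.03 0 10" --pt "-0.09 0 0.34 0 0.035 0 10" --pt "-0.1 0 0.35 0 0.035 0 10" --pt "-0.1 0 0.35 0 0.035 0 10"

```text
time: 13.25
tool_pos: [0.3704, 0.0871, 0.251]
ee_rot: [-3.137, -0.276, 2.443]
wrist_force: [-0.0, -0.3, -3.4]
width: 0.022
finger_force: 30.0
```

Run:
```python
from h import *
p,q=pose(); J=q*RT.inv(); o=p-J.apply(TJ); l=o+J.apply(LIP); print("tip",np.degrees(np.arccos(J.as_matrix()[2,2])),"lip-pan",l-PAN)
a=save("wrist","w6")[:,:,::-1]; b=robot.snapshot("scene")[80:260,180:380,::-1]; t=robot.snapshot("top")[120:280,290:450,::-1]
cv2.imwrite("pics/chk2.png",np.hstack([cv2.resize(b,(444,400),interpolation=cv2.INTER_CUBIC),cv2.resize(t,(350,400))]))
psi=np.radians(-40); d=np.array([np.cos(psi),np.sin(psi),0])
t=lambda deg,z,b:tool_at(psi,np.radians(deg),lip=PAN-b*d+[0,0,z])
w=[(*t(78,.055,.04),10),(*t(95,.05,.04),14)]
check(w); plan(w,10)
```

```text
tip 60.313910223586014 lip-pan [-0.03186273  0.02548724  0.07938901]
end [-0.21  0.08  1.4   0.32  2.17 -0.97] margin 0.48 vmax 0.44
end [-0.3   0.32  1.19  0.47  2.41 -0.94] margin 0.24 vmax 0.44
[[-0.008,0.0,-0.007,-0.0,0.005,-0.0,10],[-0.032,0.0,-0.027,-0.0,0.019,-0.0,10],[-0.068,0.001,-0.058,-0.0,0.041,-0.0,10],[-0.114,0.001,-0.097,-0.001,0.068,-0.0,10],[-0.165,0.001,-0.141,-0.001,0.099,-0.0,10],[-0.216,0.002,-0.184,-0.001,0.129,-0.0,10],[-0.262,0.002,-0.223,-0.001,0.157,-0.0,10],[-0.299,0.002,-0.255,-0.002,0.179,-0.0,10],[-0.323,0.002,-0.275,-0.002,0.193,-0.0,10],[-0.331,0.002,-0.282,-0.002,0.197,-0.0,10],[-0.336,0.002,-0.286,-0.002,0.2,-0.0,10],[-0.35,0.002,-0.299,-0.002,0.207,-0.0,10]]
[[-0.016,0.0,-0.028,0.0,0.011,-0.0,10],[-0.036,0.0,-0.065,0.0,0.026,-0.0,10],[-0.061,0.0,-0.11,0.0,0.044,-0.0,10],[-0.089,0.0,-0.159,0.0,0.064,-0.0,10],[-0.118,0.001,-0.211,0.0,0.085,-0.0,10],[-0.147,0.001,-0.263,0.0,0.106,-0.0,10],[-0.175,0.001,-0.313,0.0,0.126,-0.0,10],[-0.2,0.001,-0.357,0.0,0.144,-0.0,10],[-0.22,0.001,-0.394,0.0,0.159,-0.0,10],[-0.236,0.001,-0.422,0.0,0.17,-0.0,10],[-0.246,0.001,-0.439,0.0,0.177,-0.0,10],[-0.249,0.001,-0.445,0.0,0.179,-0.0,10]]
```

View pics/chk2.png

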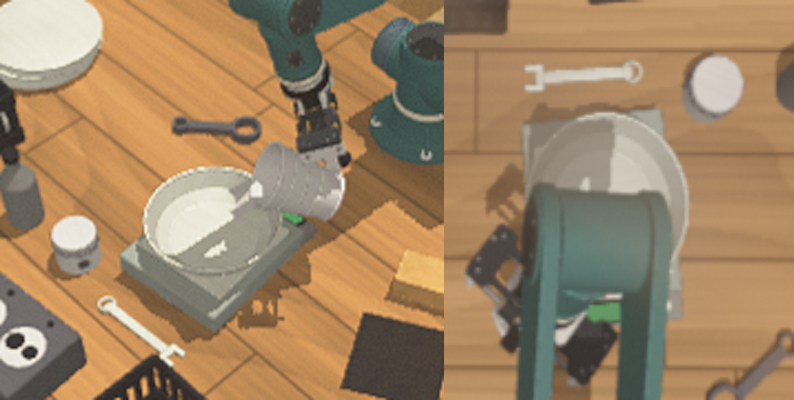

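The lip is inside the pan and the tip is at 60°, with all balls still held. Pouring now.

Request:
servo_tool --pt "-0.01 0 -0.01 0 0.005 0 10" --pt "-0.03 0 -0.03 0 0.02 0 10" --pt "-0.07 0 -0.06 0 0.04 0 10" --pt "-0.11 0 -0.1 0 0.07 0 10" --pt "-0.16 0 -0.14 0 0.1 0 10" --pt "-0.22 0 -0.18 0 0.13 0 10" --pt "-0.26 0 -0.22 0 0.155 0 10" --pt "-0.3 0 -0.25 0 0.18 0 10" --pt "-0.32 0 -0.27 0 0.19 0 10" --pt "-0.33 0 -0.28 0 0.195 0 10" --pt "-0.34 0 -0.29 0 0.2 0 10" --pt "-0.35 0 -0.3 0 0.205 0 10"

```text
time: 14.4
tool_pos: [0.4027, 0.0604, 0.271]
ee_rot: [-3.138, -0.597, 2.442]
wrist_force: [0.1, 0.4, -3.4]
width: 0.0217
finger_force: 30.0
```

Request:
servo_tool --pt "-0.01 0 -0.02 0 0.01 0 10" --pt "-0.03 0 -0.05 0 0.02 0 10" --pt "-0.04 0 -0.07 0 0.03 0 10" --pt "-0.055 0 -0.1 0 0.04 0 10" --pt "-0.07 0 -0.12 0 0.05 0 10" --pt "-0.085 0 -0.15 0 0.06 0 10" --pt "-0.1 0 -0.17 0 0.07 0 10" --pt "-0.11 0 -0.2 0 0.08 0 10" --pt "-0.125 0 -0.22 0 0.09 0 10" --pt "-0.14 0 -0.25 0 0.1 0 10" --pt "-0.14 0 -0.25 0 0.1 0 10" --pt "-0.14 0 -0.25 0 0.1 0 10"

```text
time: 15.4
tool_pos: [0.4224, 0.0438, 0.2834]
ee_rot: [-3.136, -0.755, 2.44]
wrist_force: [-0.2, -0.1, -4.4]
width: 0.0219
finger_force: 30.0
```

Request:
servo_tool --pt "-0.01 0 -0.02 0 0.01 0 10" --pt "-0.03 0 -0.04 0 0.02 0 10" --pt "-0.04 0 -0.07 0 0.03 0 10" --pt "-0.055 0 -0.09 0 0.04 0 10" --pt "-0.07 0 -0.12 0 0.05 0 10" --pt "-0.08 0 -0.14 0 0.06 0 10" --pt "-0.1 0 -0.17 0 0.07 0 10" --pt "-0.105 0 -0.19 0 0.075 0 10" --pt "-0.105 0 -0.19 0 0.075 0 10" --pt "-0.105 0 -0.19 0 0.075 0 10" --pt "-0.105 0 -0.19 0 0.075 0 10" --pt "-0.105 0 -0.19 0 0.075 0 10"

```text
time: 16.4
tool_pos: [0.4379, 0.0308, 0.2907]
ee_rot: [-3.136, -0.871, 2.44]
wrist_force: [0.3, -0.7, -1.7]
width: 0.0219
finger_force: 30.0
```

Run:
```python
from h import *
p,q=pose(); J=q*RT.inv(); o=p-J.apply(TJ); l=o+J.apply(LIP); print("tip",np.degrees(np.arccos(J.as_matrix()[2,2])),"lip-pan",l-PAN)
b=save("scene","s7")[80:260,180:380,::-1]; ob=robot.get_obs(); print(ob["wrist_force"])
print([(np.round(x["extent"]).tolist(),round(x["conf"],2)) for x in robot.find_in("ball0_center","scene")])
cv2.imwrite("pics/chk3.png",cv2.resize(b,(600,540),interpolation=cv2.INTER_CUBIC))
```

```text
tip 94.44977280877525 lip-pan [-0.02959     0.02374749  0.04737177]
[-0.75373269 -0.35141495 -2.83136882]
[([302.0, 159.0, 41.0, 41.0], 0.72)]
```

View pics/chk3.png

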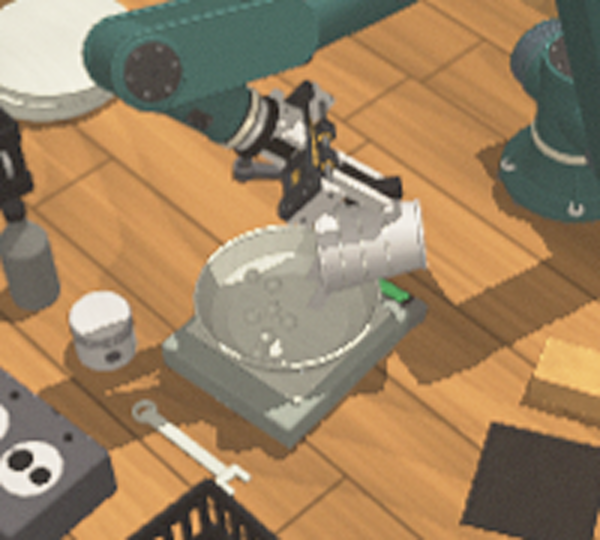

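Several balls are in the pan, around chk3 pixels (250-290, 275-345). That was my tenth picture, so from here I'll check by weight and numbers. I'll tip 2° more and let it settle.

Request:
servo_tool --pt "-0.01 0 -0.02 0 0.01 0 10" --pt "-0.03 0 -0.05 0 0.02 0 10" --pt "-0.03 0 -0.05 0 0.025 0 10" --pt "-0.03 0 -0.05 0 0.025 0 10" --pt "-0.03 0 -0.05 0 0.025 0 10" --pt "-0.03 0 -0.05 0 0.025 0 10" --pt "-0.03 0 -0.05 0 0.025 0 10" --pt "-0.03 0 -0.05 0 0.025 0 10"

```text
time: 17.17
tool_pos: [0.4424, 0.0271, 0.2912]
ee_rot: [-3.136, -0.911, 2.44]
wrist_force: [-0.0, -0.7, -2.5]
width: 0.0216
finger_force: 30.0
```

Run:
```python
from h import *
F=[]
for i in range(8): im=robot.snapshot("scene"); F.append(robot.get_obs()["wrist_force"])
print(np.array(F).round(2)[:,2], np.mean(F,0).round(2))
cv2.imwrite("pics/s8.png",im[:,:,::-1])
# change map vs. previous picture in the pan region: balls still moving?
a=cv2.imread("pics/s7.png").astype(int)[:,:,::-1]; d=abs(im.astype(int)-a).max(2); print((d[165:205,240:310]>40).sum())
# bright/dark circles in pan
g=cv2.cvtColor(cv2.resize(im[155:205,240:310],None,fx=6,fy=6,interpolation=cv2.INTER_CUBIC),cv2.COLOR_RGB2GRAY)
c=cv2.HoughCircles(cv2.equalizeHist(g),cv2.HOUGH_GRADIENT,1,22,param1=80,param2=14,minRadius=11,maxRadius=20); print(None if c is None else (c[0]/6+[240,155,0]).round(1))
psi=np.radians(-40); dd=np.array([np.cos(psi),np.sin(psi),0])
w=[(*tool_at(psi,np.radians(50),lip=PAN-.05*dd+[0,0,.13]),16),(*tool_at(psi,0,org=PAN-.09*dd+[0,0,.14]),16)]
check(w); plan(w,10)
```

```text
[-1.92 -1.91 -1.79 -1.15 -1.48 -1.   -1.26 -1.64] [ 0.06  0.18 -1.52]
80
[[292.8 187.4   3.2]
 [263.6 194.2   2.9]
 [267.9 175.6   3.2]
 [275.1 193.9   3. ]
 [288.6 160.8   2.5]
 [261.6 174.8   2.1]
 [264.2 179.9   2.1]
 [272.2 171.6   1.9]
 [285.1 180.9   3. ]
 [241.4 182.6   2.1]
 [270.4 184.2   2.5]
 [285.2 173.6   2.1]
 [270.9 197.2   2.1]
 [271.4 177.2   2.3]]
end [ 0.07 -0.29  1.62  0.07  1.88 -0.78] margin 0.23 vmax 0.77
end [ 0.61 -0.48  1.95 -0.75  1.46 -0.25] margin 0.23 vmax 1.01
[[0.005,0.0,0.01,-0.0,-0.005,-0.0,10],[0.022,0.0,0.04,-0.0,-0.02,-0.0,10],[0.048,0.0,0.089,-0.0,-0.044,-0.0,10],[0.084,0.001,0.155,-0.0,-0.076,-0.0,10],[0.127,0.001,0.235,-0.001,-0.115,-0.0,10],[0.176,0.001,0.327,-0.001,-0.16,-0.0,10],[0.23,0.002,0.426,-0.001,-0.209,-0.0,10],[0.286,0.002,0.53,-0.001,-0.26,-0.0,10],[0.342,0.003,0.633,-0.001,-0.31,-0.0,10],[0.395,0.003,0.732,-0.002,-0.359,-0.001,10],[0.445,0.004,0.824,-0.002,-0.404,-0.001,10],[0.488,0.004,0.904,-0.002,-0.443,-0.001,10]]
[[0.07,0.0,0.028,-0.0,-0.032,0.0,10],[0.121,0.0,0.049,-0.0,-0.056,0.0,10],[0.153,0.0,0.061,-0.0,-0.071,0.0,10],[0.164,0.0,0.066,-0.0,-0.076,0.0,10],[0.159,0.0,0.066,-0.0,-0.082,0.0,10],[0.143,0.0,0.065,-0.0,-0.097,0.0,10],[0.118,0.0,0.065,-0.0,-0.123,0.0,10],[0.085,0.0,0.065,-0.0,-0.158,0.0,10],[0.044,0.0,0.064,-0.0,-0.2,0.0,10],[-0.003,0.0,0.064,-0.0,-0.248,0.0,10],[-0.054,0.0,0.063,-0.0,-0.3,0.0,10],[-0.107,0.0,0.062,-0.0,-0.354,0.0,10]]
[[-0.045,0.0,0.028,-0.0,-0.054,0.0,10],[-0.088,0.0,0.054,-0.0,-0.106,0.0,10],[-0.128,0.0,0.078,-0.0,-0.154,0.0,10],[-0.163,0.0,0.099,-0.0,-0.196,0.0,10],[-0.192,0.0,0.117,-0.0,-0.231,0.0,10],[-0.214,0.0,0.13,-0.0,-0.257,0.0,10],[-0.227,0.0,0.138,-0.0,-0.272,0.0,10],[-0.231,0.0,0.14,-0.0,-0.278,0.0,10]]
```

The weight fell by about 2.3 N, which is seven balls, so the jug is empty. Bringing it back upright above the pan.

Request:
servo_tool --pt "0.01 0 0.01 0 -0.005 0 10" --pt "0.02 0 0.04 0 -0.02 0 10" --pt "0.05 0 0.09 0 -0.045 0 10" --pt "0.08 0 0.15 0 -0.075 0 10" --pt "0.13 0 0.23 0 -0.115 0 10" --pt "0.18 0 0.33 0 -0.16 0 10" --pt "0.23 0 0.43 0 -0.21 0 10" --pt "0.29 0 0.53 0 -0.26 0 10" --pt "0.34 0 0.63 0 -0.31 0 10" --pt "0.39 0 0.73 0 -0.36 0 10" --pt "0.44 0 0.82 0 -0.405 0 10" --pt "0.49 0 0.9 0 -0.445 0 10"

```text
time: 18.57
tool_pos: [0.3636, 0.0924, 0.2755]
ee_rot: [-3.139, -0.208, 2.444]
wrist_force: [0.2, 0.1, -1.9]
width: 0.0217
finger_force: 30.0
```

Request:
servo_tool --pt "0.07 0 0.03 0 -0.03 0 10" --pt "0.12 0 0.05 0 -0.055 0 10" --pt "0.15 0 0.06 0 -0.07 0 10" --pt "0.16 0 0.065 0 -0.075 0 10" --pt "0.16 0 0.065 0 -0.08 0 10" --pt "0.14 0 0.065 0 -0.095 0 10" --pt "0.12 0 0.065 0 -0.125 0 10" --pt "0.085 0 0.065 0 -0.16 0 10" --pt "0.04 0 0.065 0 -0.2 0 10" --pt "0 0 0.065 0 -0.25 0 10" --pt "-0.05 0 0.065 0 -0.3 0 10" --pt "-0.11 0 0.06 0 -0.355 0 10"

```text
time: 19.57
tool_pos: [0.3729, 0.0853, 0.2667]
ee_rot: [-3.138, 0.349, 2.444]
wrist_force: [0.0, -0.8, -1.9]
width: 0.0218
finger_force: 30.0
```

Request:
servo_tool --pt "-0.045 0 0.03 0 -0.055 0 10" --pt "-0.09 0 0.05 0 -0.105 0 10" --pt "-0.13 0 0.08 0 -0.155 0 10" --pt "-0.16 0 0.1 0 -0.195 0 10" --pt "-0.19 0 0.12 0 -0.23 0 10" --pt "-0.21 0 0.13 0 -0.255 0 10" --pt "-0.225 0 0.14 0 -0.27 0 10" --pt "-0.23 0 0.14 0 -0.28 0 10" --pt "-0.23 0 0.14 0 -0.28 0 10"

```text
time: 20.32
tool_pos: [0.3921, 0.069, 0.26]
ee_rot: [-3.134, 0.784, 2.45]
wrist_force: [-0.1, -0.5, -2.4]
width: 0.022
finger_force: 30.0
```

Run:
```python
from h import *
p,q=pose(); J=q*RT.inv(); o=p-J.apply(TJ); print("jug",o,J.as_euler('xyz',degrees=True).round(1))
# slip check in the wrist picture: row of bar's lower end (was 200) 
im=save("wrist","w8"); g=cv2.cvtColor(im,cv2.COLOR_RGB2GRAY); old=cv2.cvtColor(cv2.imread("pics/w5.png"),cv2.COLOR_BGR2GRAY)
for a in (old,g):
    t=old[190:245,295:350]; m=cv2.matchTemplate(a[170:280,275:370],t,cv2.TM_CCOEFF_NORMED); print(cv2.minMaxLoc(m)[1::2])
# mat refine from the initial top picture
t0=cv2.imread("pics/top0.png"); m=(t0.max(2)<75).astype(np.uint8)[185:265,212:292]
n,l,s,c=cv2.connectedComponentsWithStats(m); i=1+s[1:,4].argmax(); r=cv2.minAreaRect(np.argwhere(l==i)[:,::-1].astype(np.float32)); print(s[i],r)
bx=cv2.boxPoints(r)+[212,185]; w=np.array([at_z("top",b,.004)[:2] for b in bx]); print(w.round(3).tolist(),w.mean(0),np.linalg.norm(w[0]-w[1]),np.linalg.norm(w[1]-w[2]))
for a in (-60,-40,-20,0,20,40):
    psi=np.radians(a); P,Q=tool_at(psi,0,org=[*w.mean(0),.02]); r=min((ik(P,Q,s) for s in (np.array(robot.get_obs()["joint_positions"]),[.6,-.3,2.1,0,.7,-1.6])),key=lambda r:r[1]); print(a,r[0].round(2),round(r[1],3),(r[0]-LO).min().round(2))
```

```text
jug [0.45501158 0.01589228 0.20909774] [ -0.3  -0.4 -40. ]
(0.9999997019767761, (20, 20))
(0.9895153045654297, (20, 20))
[  11   11   59   60 1971] ((39.583213806152344, 40.826148986816406), (44.32923889160156, 45.215824127197266), 62.44719314575195)
[[0.483, 0.441], [0.557, 0.304], [0.42, 0.23], [0.348, 0.366]] [0.45194753 0.3352106 ] 0.1557712194128383 0.15496093362466523
-60 [ 1.04  0.51  1.34 -0.66  1.71  0.56] 0.0 0.42
-40 [ 1.1   0.32  1.61 -0.76  1.47  0.41] 0.0 0.32
-20 [ 1.11  0.1   1.87 -0.84  1.21  0.22] 0.0 0.24
0 [ 1.03 -0.15  2.11 -0.86  0.91 -0.09] 0.0 0.22
20 [ 0.76 -0.39  2.29 -0.54  0.58 -0.8 ] 0.0 0.37
40 [ 0.33 -0.48  2.35  0.47  0.59 -2.24] 0.0 0.28
```

Run:
```python
from h import *
psi=np.radians(-15); M=[.452,.335]
w=[(*tool_at(psi,0,org=[*M,.12]),26),(*tool_at(psi,0,org=[*M,.012]),14)]
print(w[1][0],w[1][1].as_euler('xyz')); check(w); plan(w,10)
```

```text
[0.37279408 0.35622316 0.0635    ] [3.14159265 0.777      2.87979327]
end [ 1.1  -0.08  1.83 -0.79  1.3  -0.02] margin 0.29 vmax 0.38
end [ 1.1   0.05  1.94 -0.86  1.13  0.17] margin 0.22 vmax 0.38
[[0.007,0.008,-0.003,-0.001,0.0,-0.001,10],[0.03,0.03,-0.011,-0.003,0.0,-0.003,10],[0.066,0.068,-0.025,-0.006,0.0,-0.006,10],[0.116,0.119,-0.045,-0.011,0.0,-0.011,10],[0.18,0.184,-0.069,-0.017,0.0,-0.017,10],[0.256,0.262,-0.099,-0.025,0.0,-0.025,10],[0.343,0.35,-0.132,-0.033,0.001,-0.033,10],[0.439,0.449,-0.169,-0.043,0.001,-0.042,10],[0.544,0.557,-0.21,-0.053,0.001,-0.052,10],[0.656,0.671,-0.253,-0.064,0.001,-0.063,10],[0.774,0.791,-0.298,-0.075,0.001,-0.074,10],[0.894,0.915,-0.345,-0.087,0.002,-0.086,10]]
[[0.105,0.146,-0.028,-0.012,-0.0,-0.012,10],[0.209,0.292,-0.057,-0.024,0.0,-0.023,10],[0.312,0.436,-0.085,-0.035,0.0,-0.035,10],[0.411,0.575,-0.112,-0.047,0.001,-0.046,10],[0.507,0.709,-0.138,-0.057,0.001,-0.057,10],[0.596,0.834,-0.162,-0.068,0.001,-0.067,10],[0.678,0.949,-0.184,-0.077,0.001,-0.076,10]]
[[0.061,0.113,-0.007,-0.008,0.0,-0.008,10],[0.115,0.212,-0.013,-0.016,0.0,-0.016,10],[0.159,0.294,-0.018,-0.022,0.001,-0.022,10],[0.194,0.36,-0.022,-0.027,0.001,-0.027,10],[0.22,0.408,-0.025,-0.03,0.001,-0.03,10],[0.236,0.437,-0.027,-0.033,0.001,-0.032,10],[0.241,0.446,-0.027,-0.033,0.001,-0.033,10],[0.25,0.446,-0.018,-0.033,0.001,-0.033,10],[0.278,0.446,0.011,-0.033,0.001,-0.033,10],[0.324,0.446,0.057,-0.033,0.001,-0.033,10],[0.384,0.446,0.118,-0.033,0.001,-0.033,10],[0.455,0.446,0.19,-0.033,0.001,-0.033,10]]
[[0.08,0.001,0.082,-0.0,-0.0,0.0,10],[0.165,0.001,0.168,-0.0,-0.0,0.0,10],[0.249,0.001,0.253,-0.0,-0.0,0.0,10],[0.329,0.001,0.335,-0.0,-0.0,0.0,10],[0.401,0.001,0.408,-0.0,-0.0,0.0,10],[0.461,0.001,0.469,-0.0,-0.0,0.0,10],[0.506,0.001,0.515,-0.0,-0.0,0.0,10],[0.534,0.001,0.543,-0.0,-0.0,0.0,10],[0.543,0.001,0.553,-0.0,-0.0,0.0,10]]
```

Request:
servo_tool --pt "0.01 0.01 0 0 0 0 10" --pt "0.03 0.03 -0.01 0 0 0 10" --pt "0.07 0.07 -0.02 -0.005 0 -0.005 10" --pt "0.12 0.12 -0.04 -0.01 0 -0.01 10" --pt "0.18 0.18 -0.07 -0.015 0 -0.015 10" --pt "0.26 0.26 -0.1 -0.025 0 -0.025 10" --pt "0.34 0.35 -0.13 -0.035 0 -0.035 10" --pt "0.44 0.45 -0.17 -0.045 0 -0.04 10" --pt "0.54 0.56 -0.21 -0.055 0 -0.05 10" --pt "0.66 0.67 -0.25 -0.065 0 -0.065 10" --pt "0.77 0.79 -0.3 -0.075 0 -0.075 10" --pt "0.89 0.91 -0.34 -0.085 0 -0.085 10"

```text
time: 21.37
tool_pos: [0.3837, 0.1961, 0.2217]
ee_rot: [-3.137, 0.784, 2.638]
wrist_force: [0.0, -0.8, -2.3]
width: 0.0215
finger_force: 30.0
```

Request:
servo_tool --pt "0.1 0.15 -0.03 -0.01 0 -0.01 10" --pt "0.21 0.29 -0.06 -0.025 0 -0.025 10" --pt "0.31 0.44 -0.09 -0.035 0 -0.035 10" --pt "0.41 0.57 -0.11 -0.045 0 -0.045 10" --pt "0.51 0.71 -0.14 -0.055 0 -0.055 10" --pt "0.6 0.83 -0.16 -0.07 0 -0.065 10" --pt "0.68 0.95 -0.18 -0.075 0 -0.075 10"

```text
time: 21.95
tool_pos: [0.3765, 0.3082, 0.1855]
ee_rot: [-3.136, 0.784, 2.806]
wrist_force: [-0.6, 0.0, -0.7]
width: 0.0216
finger_force: 30.0
```

Request:
servo_tool --pt "0.06 0.11 -0.01 -0.01 0 -0.01 10" --pt "0.12 0.21 -0.01 -0.015 0 -0.015 10" --pt "0.16 0.29 -0.02 -0.02 0 -0.02 10" --pt "0.19 0.36 -0.02 -0.025 0 -0.025 10" --pt "0.22 0.41 -0.025 -0.03 0 -0.03 10" --pt "0.235 0.435 -0.025 -0.035 0 -0.03 10" --pt "0.24 0.445 -0.025 -0.035 0 -0.035 10" --pt "0.24 0.445 -0.025 -0.035 0 -0.035 10"

```text
time: 22.62
tool_pos: [0.3743, 0.3549, 0.171]
ee_rot: [-3.137, 0.784, 2.881]
wrist_force: [-0.6, 0.1, -0.9]
width: 0.0219
finger_force: 30.0
```

Run:
```python
from h import *
p,q=pose(); J=q*RT.inv(); o=p-J.apply(TJ); print("jug",o,J.as_euler('xyz',degrees=True).round(1))
# wrist view of the mat: corners seen? check position
im=save("wrist","w9"); bm=(im.max(2)<70).astype(np.uint8)
c=np.array([[.483,.441],[.557,.304],[.42,.23],[.348,.366]]); print(projw(np.c_[c,np.full(4,.004)]).round(0).tolist())
print([(np.round(x["extent"]).tolist(),round(x["conf"],2)) for x in robot.find_in("mat","wrist")])
psi=np.radians(-15); w=[(*tool_at(psi,0,org=[.452,.335,.012]),14)]; check(w); plan(w,10)
```

```text
jug [0.45377407 0.33321853 0.12005981] [ -0.2  -0.4 -15.1]
[[428.0, 136.0], [322.0, 190.0], [219.0, 132.0], [328.0, 36.0]]
[([324.0, 109.0, 218.0, 158.0], 0.63), ([621.0, 50.0, 35.0, 90.0], 0.59)]
end [ 1.1   0.05  1.94 -0.86  1.13  0.17] margin 0.22 vmax 0.25
[[0.01,0.0,0.009,-0.0,0.0,0.0,10],[0.038,0.001,0.037,-0.0,0.0,0.0,10],[0.084,0.001,0.082,-0.0,0.0,0.0,10],[0.146,0.002,0.141,-0.001,0.001,0.0,10],[0.219,0.004,0.212,-0.001,0.001,0.0,10],[0.301,0.005,0.291,-0.001,0.002,0.0,10],[0.387,0.006,0.375,-0.001,0.002,0.0,10],[0.473,0.008,0.458,-0.002,0.003,0.0,10],[0.555,0.009,0.537,-0.002,0.003,0.0,10],[0.628,0.01,0.608,-0.002,0.003,0.0,10],[0.689,0.011,0.668,-0.002,0.004,0.0,10],[0.736,0.012,0.712,-0.003,0.004,0.0,10]]
[[0.028,0.0,0.028,0.0,0.0,0.0,10],[0.038,0.0,0.038,0.0,0.0,0.0,10]]
```

The mat's wrist-view box agrees with the prediction. Descending.

Request:
servo_tool --pt "0.01 0 0.01 0 0 0 10" --pt "0.04 0 0.04 0 0 0 10" --pt "0.08 0 0.08 0 0 0 10" --pt "0.15 0 0.14 0 0 0 10" --pt "0.22 0 0.21 0 0 0 10" --pt "0.3 0 0.29 0 0 0 10" --pt "0.39 0.01 0.38 0 0 0 10" --pt "0.47 0.01 0.46 0 0 0 10" --pt "0.55 0.01 0.54 0 0.005 0 10" --pt "0.63 0.01 0.61 0 0.005 0 10" --pt "0.69 0.01 0.67 0 0.005 0 10" --pt "0.73 0.01 0.71 0 0.005 0 10"

```text
time: 23.72
tool_pos: [0.3727, 0.3557, 0.0676]
ee_rot: [-3.135, 0.775, 2.882]
wrist_force: [-0.3, -0.8, -1.4]
width: 0.0218
finger_force: 30.0
```

Request:
servo_tool --pt "0.015 0 0.015 0 0 0 10" --pt "0.03 0 0.03 0 0 0 10" --pt "0.04 0 0.04 0 0 0 10" --pt "0.05 0 0.05 0 0 0 10" --pt "0.06 0 0.06 0 0 0 10" --pt "0.065 0 0.065 0 0 0 10" --pt "0.07 0 0.07 0 0 0 10" --pt "0.07 0 0.07 0 0 0 10" --pt "0.07 0 0.07 0 0 0 10"

```text
time: 24.47
tool_pos: [0.3728, 0.3562, 0.0594]
ee_rot: [-3.137, 0.776, 2.88]
wrist_force: [0.1, -0.0, -2.0]
width: 0.0221
finger_force: 30.0
```

Request:
servo_tool --pt "0.005 0 0.005 0 0 0 10" --pt "0.01 0 0.01 0 0 0 10" --pt "0.015 0 0.015 0 0 0 10" --pt "0.02 0 0.02 0 0 0 10" --pt "0.02 0 0.02 0 0 0 10" --pt "0.02 0 0.02 0 0 0 10"

```text
time: 24.97
tool_pos: [0.3732, 0.3563, 0.0572]
ee_rot: [-3.138, 0.777, 2.88]
wrist_force: [-1.2, -0.2, 2.1]
width: 0.0218
finger_force: 30.0
```

Request:
servo_tool --pt "0.004 0 0.004 0 0 0 10" --pt "0.007 0 0.007 0 0 0 10" --pt "0.007 0 0.007 0 0 0 10" --pt "0.007 0 0.007 0 0 0 10"

```text
time: 25.3
tool_pos: [0.373, 0.3566, 0.0561]
ee_rot: [-3.138, 0.777, 2.88]
wrist_force: [-4.2, 0.3, 4.5]
width: 0.0219
finger_force: 30.0
```

Contact at about 6 N. Releasing and backing straight out along the tool axis.

Request:
servo_tool --pt "0 0 0 0 0 0 40" --pt "0 0 0 0 0 0 60" --pt "0 0 0 0 0 0 80" --pt "0 0 0 0 0 0 94" --pt "0 0 0 0 0 0 94" --pt "0 0 0 0 0 0 94" --pt "0 0 0 0 0 0 94" --pt "0 0 0 0 0 0 94" --pt "0 0 0 0 0 0 94" --pt "0 0 0 0 0 0 94"

```text
time: 26.13
tool_pos: [0.3728, 0.3562, 0.0555]
ee_rot: [-3.137, 0.776, 2.88]
wrist_force: [0.3, -0.2, -0.2]
width: 0.0848
finger_force: 0.0
```

Request:
servo_tool --pt "0 0 -0.05 0 0 0 94" --pt "0 0 -0.15 0 0 0 94" --pt "0 0 -0.3 0 0 0 94" --pt "0 0 -0.45 0 0 0 94" --pt "0 0 -0.6 0 0 0 94" --pt "0 0 -0.75 0 0 0 94" --pt "0 0 -0.85 0 0 0 94" --pt "0 0 -0.9 0 0 0 94" --pt "0 0 -0.9 0 0 0 94"

```text
time: 26.88
tool_pos: [0.3115, 0.3739, 0.121]
ee_rot: [-3.14, 0.776, 2.88]
wrist_force: [1.0, 0.8, -0.7]
width: 0.0942
finger_force: 0.0
```

Run:
```python
from h import *
o=robot.get_obs(); print(o["tool_pos"],o["wrist_force"],o["width"],o["finger_force"],o["time"])
robot.snapshot("wrist"); print("wrist jug",[(np.round(x["extent"]).tolist(),round(x["conf"],2)) for x in robot.find_in("jug","wrist")][:2])
# predicted extent of a standing jug at estimate
a=np.linspace(0,2*np.pi,40); J=np.vstack([np.c_[.058*np.cos(a),.058*np.sin(a),0*a+.125],np.c_[.04*np.cos(a),.04*np.sin(a),0*a],[[-.0975,0,.019],[.086,.023,.149],[.086,-.023,.149]]])
X=rz(np.radians(-15)).apply(J)+[.4525,.335,.004]; u=projw(X); print("pred",((u.min(0)+u.max(0))/2).round(),(u.max(0)-u.min(0)).round())
for c in ("scene","top"):
    save(c,c+"9")
    for n in ("jug","mat","piston","carton","tin","flask","ball0_center"): print(c,n,[(np.round(x["extent"]).tolist(),round(x["conf"],2)) for x in robot.find_in(n,c)][:3])
    u=proj(c,X); print("pred",((u.min(0)+u.max(0))/2).round(),(u.max(0)-u.min(0)).round())
# ball specks in pan in both pictures against the start
for c,bx in (("top",(325,162,403,242)),):
    A=cv2.imread(f"pics/{c}0.png");B=cv2.imread(f"pics/{c}9.png"); x0,y0,x1,y1=bx
    d=cv2.absdiff(A,B).max(2)[y0:y1,x0:x1]; n,l,s,ct=cv2.connectedComponentsWithStats((d>35).astype(np.uint8)); 
    for i in range(1,n):
        if s[i,4]>6: print(s[i,2:5],(ct[i]+[x0,y0]).round(1),at_z(c,ct[i]+[x0,y0],.079)[:2]-PAN[:2])
```

```text
[0.31152581 0.37385688 0.12097759] [ 1.00900048  0.81150804 -0.65046488] 0.09416804254508168 0.0 26.8833
wrist jug [([322.0, 268.0, 118.0, 188.0], 0.72)]
pred [322. 265.] [124. 186.]
scene jug [([363.0, 230.0, 47.0, 42.0], 0.94)]
scene mat [([438.0, 286.0, 37.0, 31.0], 0.81), ([358.0, 247.0, 50.0, 34.0], 0.77)]
scene piston []
scene carton [([373.0, 207.0, 32.0, 23.0], 0.68), ([244.0, 229.0, 37.0, 30.0], 0.51)]
scene tin []
scene flask [([191.0, 165.0, 22.0, 36.0], 0.8)]
scene ball0_center [([358.0, 250.0, 51.0, 33.0], 0.44)]
pred [359. 230.] [42. 42.]
top jug [([246.0, 224.0, 39.0, 61.0], 0.74)]
top mat [([253.0, 225.0, 59.0, 63.0], 0.9), ([158.0, 240.0, 44.0, 42.0], 0.72)]
top piston [([411.0, 154.0, 28.0, 26.0], 0.64)]
top carton [([270.0, 272.0, 37.0, 30.0], 0.91)]
top tin [([352.0, 149.0, 44.0, 7.0], 0.41)]
top flask [([457.0, 152.0, 31.0, 25.0], 0.81)]
top ball0_center [([238.0, 145.0, 30.0, 32.0], 0.44)]
pred [245. 224.] [37. 59.]
[5 4 8] [367.6 197.4] [ 0.0182694  -0.01576495]
[4 5 9] [379.8 211.2] [-0.02728084 -0.05499404]
```

Run:
```python
from h import *
a=np.mean([robot.snapshot("top").astype(float) for _ in range(4)],0); A=cv2.imread("pics/top0.png")[:,:,::-1].astype(float)
x0,y0,x1,y1=325,162,403,242
d=(a-A).mean(2)[y0:y1,x0:x1]
for t in (10,18):
    n,l,s,ct=cv2.connectedComponentsWithStats((abs(d)>t).astype(np.uint8))
    for i in range(1,n):
        if s[i,4]>5: print(t,s[i,2:5],(ct[i]+[x0,y0]).round(1),round(1000*np.hypot(*(at_z("top",ct[i]+[x0,y0],.079)[:2]-PAN[:2]))))
# bench changes outside pan/jug/mat/arm
D=abs(a-A).mean(2); D[y0-4:y1+4,x0-4:x1+4]=0
n,l,s,ct=cv2.connectedComponentsWithStats((D>25).astype(np.uint8))
print([(s[i].tolist()) for i in range(1,n) if 8<s[i,4]])
```

```text
10 [13  9 73] [358.9 182. ] 70
10 [ 8  7 40] [371.2 191.1] 48
10 [ 7  7 40] [359.  198.1] 20
10 [ 8  7 43] [368.6 199. ] 23
10 [ 7  6 36] [380.  204.5] 56
10 [ 7  7 40] [381.  212.6] 67
18 [12  9 50] [358.6 181.7] 71
18 [ 7  7 27] [370.6 190.9] 48
18 [ 7  7 31] [358.5 198. ] 21
18 [ 7  7 32] [368.  198.9] 21
18 [ 7  6 27] [379.5 204.3] 55
18 [ 7  6 29] [380.3 212.3] 64
[[431, 161, 52, 57, 1639], [431, 182, 8, 8, 35], [72, 186, 244, 214, 15301], [434, 195, 6, 5, 13], [221, 246, 25, 17, 99], [236, 249, 4, 4, 11], [247, 248, 18, 14, 128], [255, 261, 99, 37, 1749], [223, 263, 7, 6, 30], [233, 262, 10, 7, 34], [356, 292, 18, 21, 212], [372, 321, 8, 19, 61], [304, 332, 28, 68, 1170], [350, 336, 5, 3, 11], [355, 341, 33, 29, 384], [207, 344, 9, 11, 66], [375, 344, 8, 5, 16], [342, 349, 5, 5, 16], [216, 357, 33, 20, 83], [344, 365, 30, 35, 753], [253, 379, 7, 5, 18], [196, 384, 10, 8, 22], [260, 385, 28, 15, 75], [320, 385, 12, 15, 68], [187, 391, 22, 9, 106], [207, 391, 13, 9, 25], [257, 395, 9, 5, 15]]
```

There are seven ball marks in the pan: five single ones and one double-size one of 13x9 px. All are within about 71 mm of the axis. The jug stands released on the mat and the arm is clear, so I'm handing in.

```bash
python3 -c "
from bench import robot
print(robot.close_job())"
```

```text
the job is handed in; nothing more can be done
None
```

I handed in the job after about 27 s of the 64 s allowed, with all seven balls in the pan (camera and weight agree) and the empty jug upright and released on the larger mat; no verdict came back.

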